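# Set the sliding peg rack to its mark, clamp it and hang up the bicycle tools

### The arm

A 6-joint arm with a two-finger parallel gripper is mounted at the origin on the work surface. World frame = base frame: x ahead of the robot, y to its left, z up, the work surface at z = 0. Lengths are in m, angles in rad, forces in N, time in s.
With the tool pointing down it reaches from about 0.25 to 0.775 m from the base axis. Payload 4 kg.
Tool frame: the origin (TCP) lies on the centre line of the jaws, within the pads' length; the fingertips stand 22 mm ahead of it and the grasp point (between the pads) lies 3 mm ahead of it; z points along the fingers, y is the direction in which the jaws open and shut (so a half turn about z gives the same grasp; the last joint's range is limited). The gripper opens to 94 mm and grips with 3 to 60 N. Pads are 16 mm wide; open, the fingers measure 119 mm over their backs; the gripper's body (75 mm by 177 mm) begins 78 mm behind the grasp point.
Start: joints at [1.003, 0.087, 1.371, -0, 1.684, -0.103], TCP at [0.247, 0.492, 0.228] pointing down, gripper open.
Joint ranges: [-3.1, 3.1], [-0.76, 2.03], [0.27, 2.55], [-1.08, 4.22], [0.17, 2.65], [-2.57, 2.57]. Speed limits (rad/s): [2.79, 2.79, 3.14, 3.14, 3.14, 3.14].

### API

Orientations are given as [roll, pitch, yaw] about the fixed x, y, z axes, in that order (R = Rz(yaw) Ry(pitch) Rx(roll)).
In Python, from bench import robot gives the robot as it stands. The module is installed in compiled form; this text tells all that it offers.
- The arm moves only by the shell command python3 -m inch 'ROWS'. ROWS is JSON, a list of rows, each an object with "linear": the shift along the world's x, y, z scaled (see below), a list of three; "twist": the turn about the world's z scaled (see below); "gripper": the opening, from 0 (shut) to 1 (fully open). In form: [{"linear": [x, y, z], "twist": twist, "gripper": gripper}, ...]. A call has 1 to 10 rows; each row is the pose to reach, as a shift and turn from the pose commanded when the call began; what a row does not reach only later rows make up. The controller multiplies each number of a shift by 0.1 m and each number of a turn by 60 degrees. A row lasts 1/12 s, in which the tool goes at most 41.7 mm and 7.16 degrees, less where a joint would pass 70% of its speed; a pose out of reach is approached as far as the arm can. A call with a number of a shift or a turn outside -1 to 1 is refused whole. A call with a gripper value outside its range is refused whole. The fingers move at their own pace and stop on an object; the grip force is fixed at half the most. Time passes only in rows, so rows that repeat a pose let the fingers close. It gives the time, the measured TCP pose, the force and the opening at its end, in the units of the state.
- robot.get_obs(): the state, without advancing time (a new reading comes with each control period).
- robot.snapshot(name): name is "scene" or "top"; returns a dict with "image" (480x640x3 uint8, red, green, blue), "depth" (480x640 float32, m along the optical axis (not along the pixel's ray), 0 where there is no reading), "mtx" (3x3 intrinsics, pixels), "rvec" (rotation vector, rad) and "tvec" (3), from world to camera coordinates, as OpenCV has them. Camera axes: x right, y down, z forward; pixel columns grow to the right and rows downward; lengths in m; the calibration is good to about 2 mm. A picture is of the moment at which its call begins.
- robot.close_job(): hands the job in, once; it reports no verdict.
The state is a dict: "time": time; "joint_positions": joint angles; "qvel": joint speeds; "joint_torque": joint torques, N m; "tool_pos": TCP position; "ee_rot": TCP orientation; "wrist_force": force on the tool from outside, world axes, zero at the start; "wrist_torque": the same for the moment, N m; "width": finger opening in m.
Only numpy, scipy, OpenCV 4.12 (cv2) and the standard library are available. Lean on these libraries where they do the work, as an engineer would, in place of code of your own. Each camera call takes 0.05 s, during which the arm holds its last target.

### The job

Loosen the clamp knob of the peg rack, slide the carriage along the rail until its pointer lines up with the brass rider, and clamp it tight again there. Only then hang every tool that lies on the board by its eye on the carriage's pegs, one tool to a peg, and let go of them. Leave everything else on the board and the turntable caddy where it is.

Things in the scene. Friction and masses are not known exactly. Their poses are not given: they have to be found in the camera images.
- rack: peg rack on the board: aluminium rail 480 mm long, 60 mm deep, its top 180 mm above the rack's foot, on two dark end posts. A wooden carriage rides on it. Origin: on the board's top (z = 0.02) under the middle of the rail. y axis: along the rail, the way the carriage slides; -x: the front, towards the robot.
- clamp (a joint): angle of the clamp knob on top of the carriage: 0 (fully loose) to 1.4 rad (fully tight), growing clockwise seen from above. It bites from about 0.8, is tight from 1.1 up and properly loose below 0.35. It needs 0.1 to 0.2 N m and stays where left. At 0 its grip bar lies along the rack's x axis.
- clamp_grip (a point): on the axis of the clamp knob (it rides with the carriage), at the height to grip: a black upright bar 44 mm long, 14 mm thick, 30 mm high (top 11 mm above this point), on a disc 42 mm across whose top is 18 mm below. Turns about the vertical. The loose carriage is moved most simply by this bar.
- pointer (a point): tip of the dark steel fin on the middle of the carriage, behind the knob, at the rail's back edge. The carriage (front plate 300 x 70 mm, five pegs) can carry it from 80 mm on the rack's -y side of the middle to 80 mm on the +y side; loose it slides with about 2 N, clamped it holds fast.
- rider: brass rider (14 mm wide, with a thin upright fin) on the back edge of the rail: the mark for the carriage; it stays put. Origin: on the rail's top edge below its fin; y axis along the rail. The carriage is in place when the pointer is at the same y.
- peg1 (a point): peg 1 of 5, counted along the rack's +y, 65 mm apart: steel pin 8 mm thick, 62 mm long, on the front of the carriage, slanting up at 45 degrees towards the robot. Origin: its root, on the plate's face; z axis along the pin to its free end, x axis up and away from the robot, y axis along the rail.
- peg2 (a point): peg 2 of 5, counted along the rack's +y, 65 mm apart: steel pin 8 mm thick, 62 mm long, on the front of the carriage, slanting up at 45 degrees towards the robot. Origin: its root, on the plate's face; z axis along the pin to its free end, x axis up and away from the robot, y axis along the rail.
- peg3 (a point): peg 3 of 5, counted along the rack's +y, 65 mm apart: steel pin 8 mm thick, 62 mm long, on the front of the carriage, slanting up at 45 degrees towards the robot. Origin: its root, on the plate's face; z axis along the pin to its free end, x axis up and away from the robot, y axis along the rail.
- peg4 (a point): peg 4 of 5, counted along the rack's +y, 65 mm apart: steel pin 8 mm thick, 62 mm long, on the front of the carriage, slanting up at 45 degrees towards the robot. Origin: its root, on the plate's face; z axis along the pin to its free end, x axis up and away from the robot, y axis along the rail.
- peg5 (a point): peg 5 of 5, counted along the rack's +y, 65 mm apart: steel pin 8 mm thick, 62 mm long, on the front of the carriage, slanting up at 45 degrees towards the robot. Origin: its root, on the plate's face; z axis along the pin to its free end, x axis up and away from the robot, y axis along the rail.
- spanner: bicycle tool 155 mm long, 90 g, alike on both faces: black rubber handle 70 x 22 x 14 mm, an open two-pronged jaw at one end, at the other a steel eye (7 mm rod, 37 mm outside, 21 mm inside). Origin: the eye's centre, in the mid-plane, 7 mm above the board when lying; handle's middle at x = -62 mm. x axis from handle to eye; y across; z square to the flat. May be absent.
- tyre_lever: bicycle tool 155 mm long, 90 g, alike on both faces: black rubber handle 70 x 22 x 14 mm, a flat blade with a short cross-bar at one end, at the other a steel eye (7 mm rod, 37 mm outside, 21 mm inside). Origin: the eye's centre, in the mid-plane, 7 mm above the board when lying; handle's middle at x = -62 mm. x axis from handle to eye; y across; z square to the flat. May be absent.
- spoke_key: bicycle tool 155 mm long, 90 g, alike on both faces: black rubber handle 70 x 22 x 14 mm, a round disc 34 mm across at one end, at the other a steel eye (7 mm rod, 37 mm outside, 21 mm inside). Origin: the eye's centre, in the mid-plane, 7 mm above the board when lying; handle's middle at x = -62 mm. x axis from handle to eye; y across; z square to the flat. May be absent.
- hook_key: bicycle tool 155 mm long, 90 g, alike on both faces: black rubber handle 70 x 22 x 14 mm, a thin rod with a small one-sided hook at one end, at the other a steel eye (7 mm rod, 37 mm outside, 21 mm inside). Origin: the eye's centre, in the mid-plane, 7 mm above the board when lying; handle's middle at x = -62 mm. x axis from handle to eye; y across; z square to the flat. May be absent.
- cone_key: bicycle tool 155 mm long, 90 g, alike on both faces: black rubber handle 70 x 22 x 14 mm, a broad flat block 26 mm wide at one end, at the other a steel eye (7 mm rod, 37 mm outside, 21 mm inside). Origin: the eye's centre, in the mid-plane, 7 mm above the board when lying; handle's middle at x = -62 mm. x axis from handle to eye; y across; z square to the flat. May be absent.
- brush: red plastic brush lying on the turntable caddy; a bystander, to be left where it is. Origin: centre of its underside.
- crank_puller: silver aluminium crank puller, 24 mm wide, 65 mm high, standing on the caddy; a bystander, to be left where it is. Origin: centre of its underside.
- jar: small glass jar with a screw-top lid, 48 mm wide, 60 mm high, on the caddy; a bystander, to be left where it is. Origin: centre of its underside.
- rubber_grip: black rubber handlebar grip, 38 mm wide, 75 mm high, standing on the caddy; a bystander, to be left where it is. Origin: centre of its underside.
- patch_tin: flat tin 50 x 34 x 16 mm on the board; a bystander, to be left where it is. Origin: centre of its underside.
- sprocket: dark sprocket 54 mm across, 6 mm thick, lying on the board; a bystander, to be left where it is. Origin: centre of its underside.
- pedal: black pedal 70 x 50 x 22 mm with an axle stub, on the board at the right; a bystander, to be left where it is. Origin: centre of its underside.
There are look-alikes about, which are no part of the job. Leave any orange look-alike of the tyre_lever alone. Leave any turquoise look-alike of the spanner alone.

How it is judged:
On the way, in this order (a step that is already met when the one before it is completed fails the run):
1. the clamp knob is turned loose (value of joint clamp below 0.35 rad), for 0.2 s.
2. the loose carriage's pointer is within 8 mm of the rider (y of pointer in the frame of rider between -0.008 and 0.008 m and value of joint clamp below 0.8 rad), for 0.1 s.
3. the carriage is clamped tight at the rider (y of pointer in the frame of rider between -0.008 and 0.008 m and value of joint clamp above 1.1 rad), for 0.2 s.
At the end, for the whole second after the job is handed in: The pointer is within 8 mm of the rider along the rail, the clamp knob is tight (at 1.1 rad or more), and every tool present hangs by its eye on a peg (the peg passes through the eye), one tool to a peg, at rest (slower than 0.05 m/s) (all of step 3 and ((z of spanner in the frame of peg1 between -0.008 and 0.056 m and x of spanner in the frame of peg1 between -0.014 and 0.014 m and y of spanner in the frame of peg1 between -0.014 and 0.014 m) or (z of spanner in the frame of peg2 between -0.008 and 0.056 m and x of spanner in the frame of peg2 between -0.014 and 0.014 m and y of spanner in the frame of peg2 between -0.014 and 0.014 m) or (z of spanner in the frame of peg3 between -0.008 and 0.056 m and x of spanner in the frame of peg3 between -0.014 and 0.014 m and y of spanner in the frame of peg3 between -0.014 and 0.014 m) or (z of spanner in the frame of peg4 between -0.008 and 0.056 m and x of spanner in the frame of peg4 between -0.014 and 0.014 m and y of spanner in the frame of peg4 between -0.014 and 0.014 m) or (z of spanner in the frame of peg5 between -0.008 and 0.056 m and x of spanner in the frame of peg5 between -0.014 and 0.014 m and y of spanner in the frame of peg5 between -0.014 and 0.014 m)) and ((z of tyre_lever in the frame of peg1 between -0.008 and 0.056 m and x of tyre_lever in the frame of peg1 between -0.014 and 0.014 m and y of tyre_lever in the frame of peg1 between -0.014 and 0.014 m) or (z of tyre_lever in the frame of peg2 between -0.008 and 0.056 m and x of tyre_lever in the frame of peg2 between -0.014 and 0.014 m and y of tyre_lever in the frame of peg2 between -0.014 and 0.014 m) or (z of tyre_lever in the frame of peg3 between -0.008 and 0.056 m and x of tyre_lever in the frame of peg3 between -0.014 and 0.014 m and y of tyre_lever in the frame of peg3 between -0.014 and 0.014 m) or (z of tyre_lever in the frame of peg4 between -0.008 and 0.056 m and x of tyre_lever in the frame of peg4 between -0.014 and 0.014 m and y of tyre_lever in the frame of peg4 between -0.014 and 0.014 m) or (z of tyre_lever in the frame of peg5 between -0.008 and 0.056 m and x of tyre_lever in the frame of peg5 between -0.014 and 0.014 m and y of tyre_lever in the frame of peg5 between -0.014 and 0.014 m)) and ((z of spoke_key in the frame of peg1 between -0.008 and 0.056 m and x of spoke_key in the frame of peg1 between -0.014 and 0.014 m and y of spoke_key in the frame of peg1 between -0.014 and 0.014 m) or (z of spoke_key in the frame of peg2 between -0.008 and 0.056 m and x of spoke_key in the frame of peg2 between -0.014 and 0.014 m and y of spoke_key in the frame of peg2 between -0.014 and 0.014 m) or (z of spoke_key in the frame of peg3 between -0.008 and 0.056 m and x of spoke_key in the frame of peg3 between -0.014 and 0.014 m and y of spoke_key in the frame of peg3 between -0.014 and 0.014 m) or (z of spoke_key in the frame of peg4 between -0.008 and 0.056 m and x of spoke_key in the frame of peg4 between -0.014 and 0.014 m and y of spoke_key in the frame of peg4 between -0.014 and 0.014 m) or (z of spoke_key in the frame of peg5 between -0.008 and 0.056 m and x of spoke_key in the frame of peg5 between -0.014 and 0.014 m and y of spoke_key in the frame of peg5 between -0.014 and 0.014 m)) and ((z of hook_key in the frame of peg1 between -0.008 and 0.056 m and x of hook_key in the frame of peg1 between -0.014 and 0.014 m and y of hook_key in the frame of peg1 between -0.014 and 0.014 m) or (z of hook_key in the frame of peg2 between -0.008 and 0.056 m and x of hook_key in the frame of peg2 between -0.014 and 0.014 m and y of hook_key in the frame of peg2 between -0.014 and 0.014 m) or (z of hook_key in the frame of peg3 between -0.008 and 0.056 m and x of hook_key in the frame of peg3 between -0.014 and 0.014 m and y of hook_key in the frame of peg3 between -0.014 and 0.014 m) or (z of hook_key in the frame of peg4 between -0.008 and 0.056 m and x of hook_key in the frame of peg4 between -0.014 and 0.014 m and y of hook_key in the frame of peg4 between -0.014 and 0.014 m) or (z of hook_key in the frame of peg5 between -0.008 and 0.056 m and x of hook_key in the frame of peg5 between -0.014 and 0.014 m and y of hook_key in the frame of peg5 between -0.014 and 0.014 m)) and ((z of cone_key in the frame of peg1 between -0.008 and 0.056 m and x of cone_key in the frame of peg1 between -0.014 and 0.014 m and y of cone_key in the frame of peg1 between -0.014 and 0.014 m) or (z of cone_key in the frame of peg2 between -0.008 and 0.056 m and x of cone_key in the frame of peg2 between -0.014 and 0.014 m and y of cone_key in the frame of peg2 between -0.014 and 0.014 m) or (z of cone_key in the frame of peg3 between -0.008 and 0.056 m and x of cone_key in the frame of peg3 between -0.014 and 0.014 m and y of cone_key in the frame of peg3 between -0.014 and 0.014 m) or (z of cone_key in the frame of peg4 between -0.008 and 0.056 m and x of cone_key in the frame of peg4 between -0.014 and 0.014 m and y of cone_key in the frame of peg4 between -0.014 and 0.014 m) or (z of cone_key in the frame of peg5 between -0.008 and 0.056 m and x of cone_key in the frame of peg5 between -0.014 and 0.014 m and y of cone_key in the frame of peg5 between -0.014 and 0.014 m)) and distance between spanner and tyre_lever above 0.04 m and distance between each of spanner, tyre_lever and spoke_key above 0.04 m and distance between each of spanner, tyre_lever, spoke_key and hook_key above 0.04 m and distance between each of spanner, tyre_lever, spoke_key, hook_key and cone_key above 0.04 m and linear speed of each of spanner, tyre_lever, spoke_key, hook_key, cone_key below 0.05 m/s); the robot touches nothing.
It fails at once if a tool's eye is lifted to the pegs (0.15 m above the table) while the clamp is not tight (value of joint clamp below 0.9 rad and height (world z) of any of spanner, tyre_lever, spoke_key, hook_key, cone_key above 0.15 m).
It fails at once if a bystander is shifted more than 3 cm (distance of any of brush, crank_puller, jar, rubber_grip, patch_tin, sprocket, pedal from where it was at the start of the episode above 0.03 m).
It fails at once if a standing bystander is knocked over (angle between any of jar, crank_puller, rubber_grip's own z axis and vertical above 0.5 rad).
Of spanner, tyre_lever, spoke_key, hook_key, cone_key only 3 to 5 are there at a start; the rules pass over those that are not, and their reading is None.
At some moment in a run one of spanner, tyre_lever, spoke_key, hook_key, cone_key may be knocked a few centimetres aside while the robot is not near it.
Once in a run the grip may slacken for a moment while it holds something.
It also fails if it takes over 210 s, if anything falls off the work surface, if the arm or the gripper's body presses on something with over 40 N, if the wrist force passes 120 N, or if a joint passes its speed limit or range.

## Working session

There is one attempt and no reset: what is moved stays moved. The work goes in short steps, Python scripts to look and compute and a shell command to move; the robot and the scene stay as the last step left them, time stands still between calls to the robot, and variables do not carry over. Pictures are saved under pics/ and viewed, and the job is handed in when it is done.

```bash
mkdir -p pics; cat > h.py <<'E'
import numpy as np, cv2
from bench import robot
def snap(n,f=None):
    s=robot.snapshot(n)
    if f: cv2.imwrite('pics/%s.png'%f,cv2.cvtColor(s['image'],cv2.COLOR_RGB2BGR))
    np.savez('last_%s.npz'%n,**s)
    return s
def load(n): return dict(np.load('last_%s.npz'%n))
def cam(s):
    R=cv2.Rodrigues(np.array(s['rvec'],float))[0]; t=np.array(s['tvec'],float).ravel()
    return R,t
def pt(s,u,v,z=None,d=None):
    "pixel->world at height z or by depth"
    R,t=cam(s); r=np.linalg.inv(s['mtx'])@[u,v,1.]
    if z is None:
        if d is None:
            d=s['depth'][int(round(v)),int(round(u))]
        return R.T@(r*d-t)
    c=-R.T@t; w=R.T@r
    return c+w*(z-c[2])/w[2]
def proj(s,P):
    return cv2.projectPoints(np.array(P,float).reshape(-1,3),np.array(s['rvec'],float),np.array(s['tvec'],float),s['mtx'],None)[0].reshape(-1,2)
def crop(s,u0,v0,u1,v1,k,f):
    im=s['image'][v0:v1,u0:u1]; im=cv2.resize(im,None,fx=k,fy=k,interpolation=cv2.INTER_CUBIC)
    cv2.imwrite('pics/%s.png'%f,cv2.cvtColor(im,cv2.COLOR_RGB2BGR))
E
python3 - <<'E'
from h import *
for n in('scene','top'):
    s=snap(n,n+'0'); R,t=cam(s); print(n,-R.T@t,s['mtx'][0,0],R[2])
print(robot.get_obs())
E
```

```text
scene [1.00633242 0.70510266 1.09651389] 569.4667521934904 [-0.43498339 -0.53677943 -0.72295041]
top [ 0.32733347 -0.01134237  1.28451125] 439.158174618764 [ 0.10010005  0.02556328 -0.99464893]
{'time': 0.1, 'joint_positions': array([ 1.00287899e+00,  8.78963344e-02,  1.37205526e+00, -3.19205602e-06,
        1.68360475e+00, -1.03070871e-01]), 'qvel': array([ 4.83725194e-04, -2.51666581e-03, -4.59699351e-03,  6.30544752e-04,
       -4.44266337e-06,  4.43621918e-05]), 'joint_torque': array([ 2.11528939e-03, -3.41257596e+01, -3.03299296e+01,  7.20307580e-02,
        3.05471546e-02, -1.07421251e-04]), 'tool_pos': array([0.24631181, 0.49127448, 0.22643713]), 'ee_rot': array([-3.13963906e+00, -1.98885388e-04,  2.67674564e+00]), 'wrist_force': array([0.70411912, 0.29701705, 0.0845795 ]), 'wrist_torque': array([-0.01750261, -0.02595059, -0.02727229]), 'width': 0.09402759190751711}
```

View pics/scene0.png

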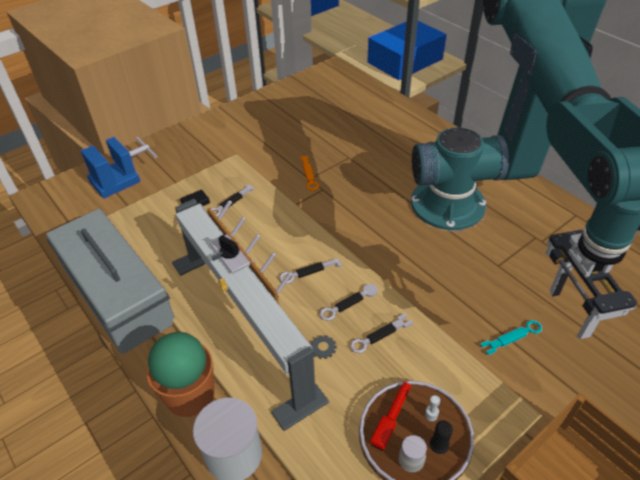

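View pics/top0.png

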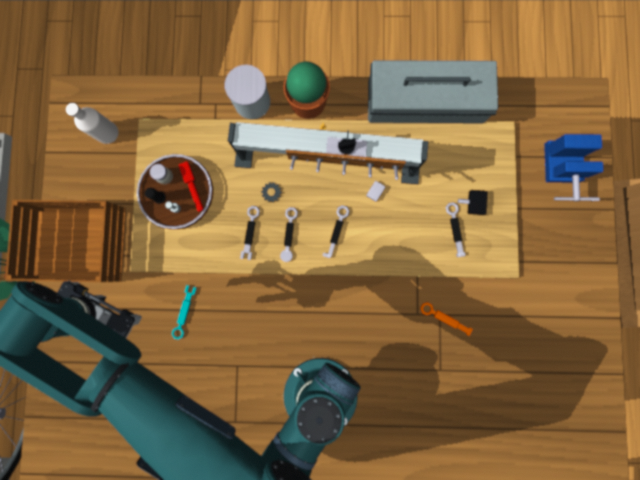

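```bash
python3 - <<'E'
from h import *
s=load('top'); crop(s,220,105,440,215,3.6,'t_rack'); crop(s,230,190,500,275,2.9,'t_tools')
s=load('scene'); crop(s,160,180,340,400,2.7,'s_rack');crop(s,260,240,420,360,5,'s_tools')
E
```

```text
(no output)
```

View pics/t_rack.png

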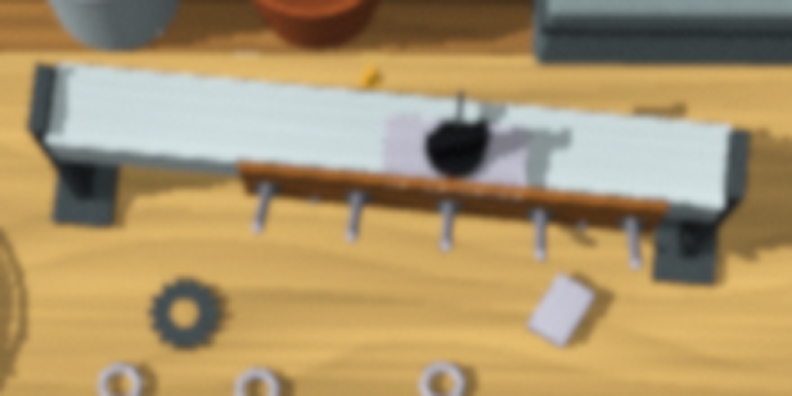

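View pics/s_rack.png

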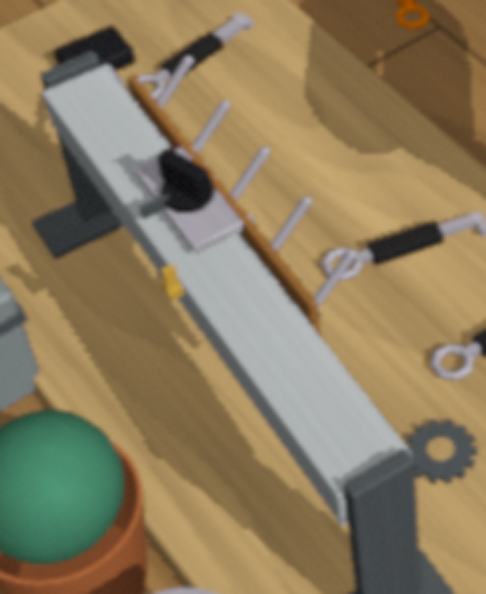

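View pics/t_tools.png

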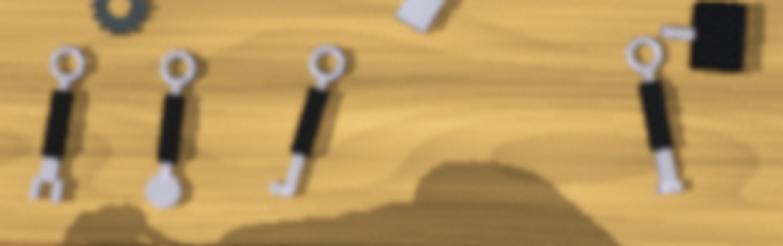

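View pics/s_tools.png

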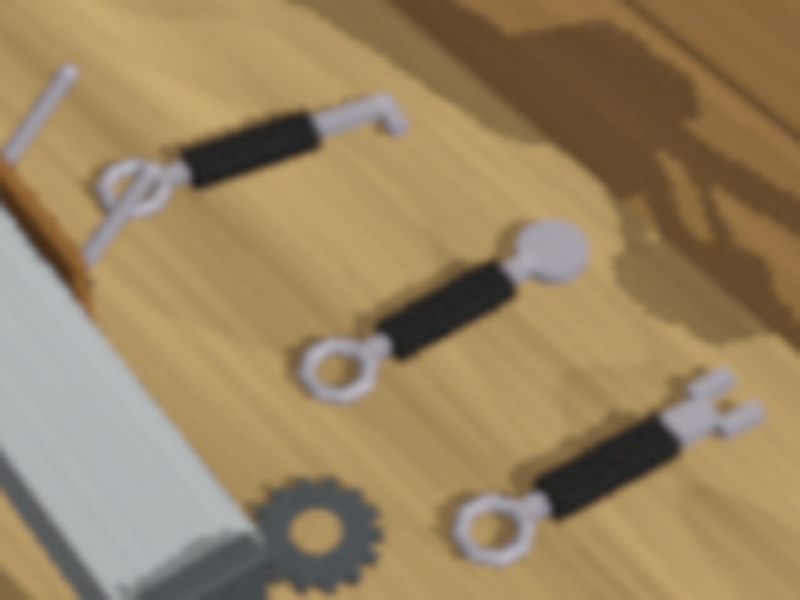

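```bash
python3 - <<'E'
from h import *
np.set_printoptions(precision=4,suppress=True)
s=load('top'); c=load('scene')
f=lambda x,y:(220+x/3.6,105+y/3.6)
g=lambda x,y:(160+x/2.7,180+y/2.7)
print('rail')
cs=[pt(s,*f(*p),z=.2) for p in [(57,66),(50,148),(732,125),(722,207)]]
cs=np.array(cs);print(cs, np.linalg.norm(cs[0]-cs[2]),np.linalg.norm(cs[1]-cs[3]),np.linalg.norm(cs[0]-cs[1]));print('mid',cs.mean(0))
d=cs[0]-cs[2]+cs[1]-cs[3];print('yaw of rack y', np.degrees(np.arctan2(-d[0],d[1])))
cc=np.array([pt(c,*g(*p),z=.2) for p in [(46,93),(108,68),(342,495),(405,450)]]);print('scene',cc,cc.mean(0))
for n,p in [('tl',(57,66)),('mid',(300,130)),('knob',(456,150)),('plate',(405,140))]:
    u=f(*p);print(n,pt(s,*u))
print('rider top',pt(s,*f(370,77)),pt(s,*f(370,77),z=.22),'scene',pt(c,*g(172,283)),pt(c,*g(172,283),z=.21))
print('pointer top', pt(s,*f(460,95),z=.23),'scene',pt(c,*g(137,212),z=.23),pt(c,*g(137,212)))
print('pegs tips top')
for p in [(634,266),(540,256),(446,247),(352,238),(260,229)]: print(pt(s,*f(*p)),pt(s,*f(*p),z=.18))
print('pegs roots')
for p in [(631,222),(540,212),(449,205),(357,196),(266,186)]: print(pt(s,*f(*p)),pt(s,*f(*p),z=.14))
h=lambda x,y:(230+x/2.9,190+y/2.9)
print('tools eye, handle ends')
for p in [(67,64),(62,90),(52,156),(178,68),(175,95),(168,162),(327,64),(318,88),(299,154),(644,54),(650,84),(660,149)]: print(pt(s,*h(*p),z=.03))
E
```

```text
rail
[[ 0.7213  0.2223  0.2   ]
 [ 0.6614  0.2252  0.2   ]
 [ 0.6823 -0.2545  0.2   ]
 [ 0.6235 -0.2471  0.2   ]] 0.4783881501223079 0.47380691130300945 0.0599243422388673
mid [ 0.6722 -0.0135  0.2   ]
yaw of rack y -4.629969104212279
scene [[ 0.68   -0.2441  0.2   ]
 [ 0.6238 -0.2372  0.2   ]
 [ 0.7211  0.2291  0.2   ]
 [ 0.667   0.2285  0.2   ]] [ 0.673  -0.0059  0.2   ]
tl [0.7215 0.2224 0.1995]
mid [0.6756 0.0484 0.2014]
knob [ 0.652  -0.0599  0.2345]
plate [ 0.6653 -0.0254  0.2134]
rider top [ 0.7079 -0.0005  0.2199] [ 0.7079 -0.0005  0.22  ] scene [0.7117 0.0049 0.2056] [0.7132 0.0084 0.21  ]
pointer top [ 0.6921 -0.0625  0.23  ] scene [ 0.7028 -0.0519  0.23  ] [ 0.6928 -0.0768  0.2014]
pegs tips top
[ 0.576  -0.1824  0.2214] [ 0.5856 -0.1891  0.18  ]
[ 0.5816 -0.1182  0.2241] [ 0.5921 -0.1227  0.18  ]
[ 0.5868 -0.0542  0.2254] [ 0.5979 -0.056   0.18  ]
[0.593  0.0101 0.2232] [0.6038 0.011  0.18  ]
[0.5998 0.0737 0.2186] [0.6096 0.0768 0.18  ]
pegs roots
[ 0.6147 -0.1854  0.1905] [ 0.628  -0.1934  0.14  ]
[ 0.6215 -0.1216  0.1894] [ 0.6348 -0.1266  0.14  ]
[ 0.6259 -0.0574  0.1897] [ 0.6394 -0.0595  0.14  ]
[0.6327 0.0078 0.186 ] [0.6455 0.0086 0.14  ]
[0.6379 0.0723 0.1912] [0.6525 0.0762 0.14  ]
tools eye, handle ends
[0.5183 0.1995 0.03  ]
[0.4921 0.2037 0.03  ]
[0.4259 0.2116 0.03  ]
[0.5157 0.0883 0.03  ]
[0.4885 0.0907 0.03  ]
[0.4217 0.0962 0.03  ]
[ 0.5216 -0.0599  0.03  ]
[ 0.4975 -0.0512  0.03  ]
[ 0.4315 -0.0332  0.03  ]
[ 0.5356 -0.3729  0.03  ]
[ 0.5058 -0.3783  0.03  ]
[ 0.4416 -0.3871  0.03  ]
```

```bash
python3 - <<'E'
from h import *
np.set_printoptions(precision=3,suppress=True,linewidth=200)
s=load('top'); c=load('scene')
crop(s,320,120,375,165,14,'t_knob');crop(c,200,220,250,270,12,'s_knob')
for S,(u0,v0,u1,v1) in ((s,(325,122,372,162)),(c,(200,220,250,270))):
    P=np.array([[*pt(S,u,v)] for v in range(v0,v1) for u in range(u0,u1)]);
    dark=(S['image'][v0:v1,u0:u1].sum(2)<120).ravel()
    for a,b in((.225,.235),(.235,.243),(.243,.25),(.25,.256),(.256,.27)):
        m=(P[:,2]>a)&(P[:,2]<b)&dark
        if m.sum()>2:
            q=P[m]; e=np.linalg.eigh(np.cov(q[:,:2].T)); print(a,m.sum(),q.mean(0),q[:,:2].ptp(0) if hasattr(q,'ptp') else np.ptp(q[:,:2],0),np.sqrt(e[0]),np.degrees(np.arctan2(e[1][1,1],e[1][0,1])))
E
```

```text
0.225 16 [ 0.65  -0.061  0.23 ] [0.01  0.029] [0.002 0.009] 102.85125694493773
0.235 17 [ 0.651 -0.059  0.239] [0.008 0.034] [0.001 0.011] 102.69566428643425
0.243 29 [ 0.655 -0.061  0.248] [0.016 0.034] [0.004 0.011] 105.32145779149667
0.25 59 [ 0.656 -0.058  0.252] [0.018 0.036] [0.004 0.01 ] 103.51997808244143
0.225 54 [ 0.66  -0.049  0.23 ] [0.026 0.04 ] [0.003 0.013] 111.30411441219458
0.235 41 [ 0.66  -0.048  0.239] [0.019 0.039] [0.002 0.012] 111.61676998613139
0.243 57 [ 0.66  -0.052  0.247] [0.018 0.039] [0.003 0.012] 108.2094171129554
0.25 38 [ 0.658 -0.053  0.252] [0.015 0.037] [0.003 0.011] 105.08884437112384
```

View pics/t_knob.png

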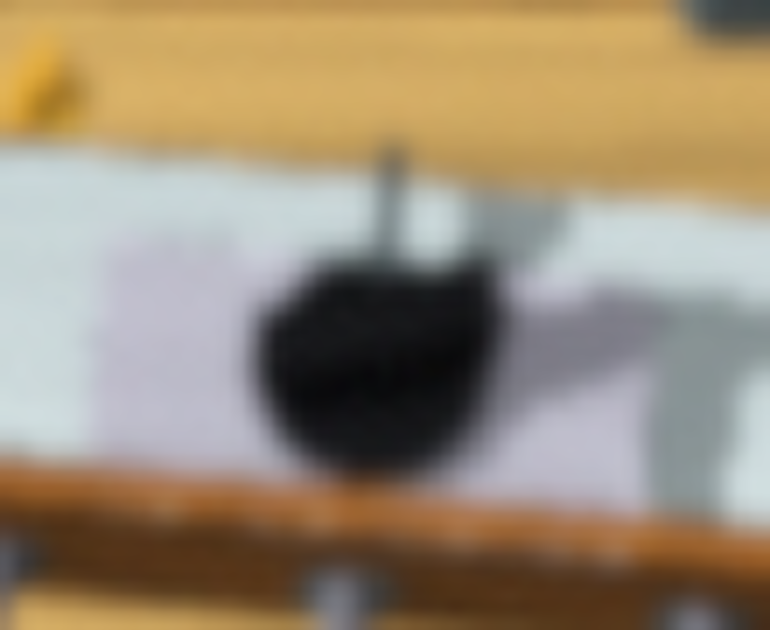

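View pics/s_knob.png

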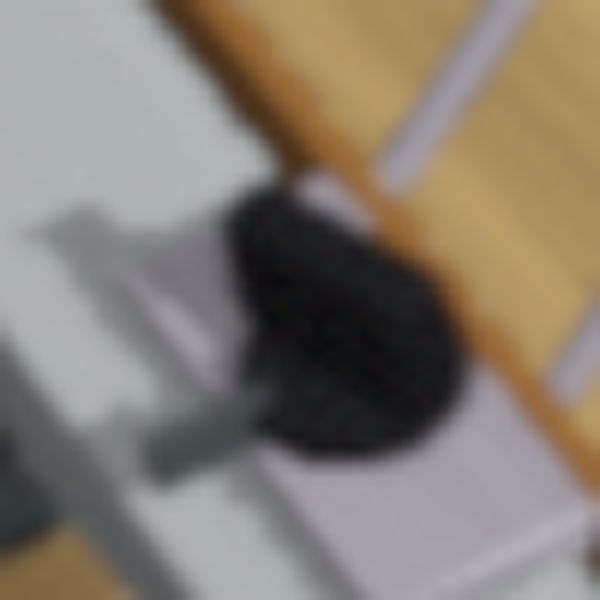

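```bash
python3 -m inch '[{"linear":[0,0,0.6],"twist":-0.4,"gripper":0.7},{"linear":[0.3,-0.3,1],"twist":-0.8233,"gripper":0.4},{"linear":[1,-1,1],"twist":-0.8233,"gripper":0.4},{"linear":[1,-1,1],"twist":-0.8233,"gripper":0.4},{"linear":[1,-1,1],"twist":-0.8233,"gripper":0.4},{"linear":[1,-1,1],"twist":-0.8233,"gripper":0.4},{"linear":[1,-1,1],"twist":-0.8233,"gripper":0.4},{"linear":[1,-1,1],"twist":-0.8233,"gripper":0.4}]'
python3 -m inch '[{"linear":[1,-1,0],"twist":0,"gripper":0.4},{"linear":[1,-1,0],"twist":0,"gripper":0.4},{"linear":[1,-1,0],"twist":0,"gripper":0.4},{"linear":[1,-1,0],"twist":0,"gripper":0.4}]'
python3 -m inch '[{"linear":[0.8,-1,0],"twist":0,"gripper":0.4},{"linear":[0.8,-1,0],"twist":0,"gripper":0.4},{"linear":[0.8,-1,0],"twist":0,"gripper":0.4},{"linear":[0.8,-1,0],"twist":0,"gripper":0.4}]'
python3 -m inch '[{"linear":[0.5,-1,0],"twist":0,"gripper":0.4},{"linear":[0.5,-1,0],"twist":0,"gripper":0.4},{"linear":[0.5,-1,0],"twist":0,"gripper":0.4},{"linear":[0.5,-1,0],"twist":0,"gripper":0.4}]'
```

```text
time: 0.77
tool_pos: [0.3472, 0.3909, 0.3272]
ee_rot: [-3.141, 0.0, 1.811]
wrist_force: [0.6, 0.5, -0.2]
width: 0.044
time: 1.1
tool_pos: [0.4488, 0.2888, 0.3264]
ee_rot: [-3.141, 0.002, 1.815]
wrist_force: [-0.1, -0.2, -0.6]
width: 0.0376
time: 1.43
tool_pos: [0.5296, 0.1867, 0.3255]
ee_rot: [-3.14, 0.003, 1.811]
wrist_force: [-0.6, 0.3, -0.8]
width: 0.0378
time: 1.77
tool_pos: [0.5781, 0.0876, 0.3257]
ee_rot: [-3.139, 0.002, 1.812]
wrist_force: [-0.8, -0.7, -0.5]
width: 0.0377
```

```bash
python3 - <<'E'
from h import *
np.set_printoptions(precision=4,suppress=True)
s=load('top'); c=load('scene')
# triangulate pointer tip & rider from both, in pixels
K=lambda S:S['mtx']@np.c_[cam(S)[0],cam(S)[1]]
def tri(a,b):
    X=cv2.triangulatePoints(K(s),K(c),np.array(a,float).reshape(2,1),np.array(b,float).reshape(2,1)).ravel();X=X[:3]/X[3]
    return X,proj(s,X)-a,proj(c,X)-b
t=lambda x,y:(320+x/14,120+y/14); g=lambda x,y:(200+x/12,220+y/12); 
print(tri(t(395,150),g(150,460)))
print(tri((220+370/3.6,105+75/3.6),(160+170/2.7,180+268/2.7)))
for p,q in [((446,247),(266,150)),((352,238),(307,201)),((540,256),(226,104)),((634,266),(189,59))]:
    print('peg',tri((220+p[0]/3.6,105+p[1]/3.6),(160+q[0]/2.7,180+q[1]/2.7)))
E
```

```text
(array([ 0.6962, -0.0626,  0.2172]), array([[-0.675 ,  0.8003]]), array([[-0.7404, -0.1543]]))
(array([0.7094, 0.0003, 0.2171]), array([[-0.3058,  0.3585]]), array([[-0.3459, -0.0656]]))
peg (array([ 0.5864, -0.0528,  0.2196]), array([[-0.6372,  0.7213]]), array([[-0.6526, -0.1052]]))
peg (array([0.5927, 0.0116, 0.218 ]), array([[-0.5632,  0.6253]]), array([[-0.5909, -0.0829]]))
peg (array([ 0.5811, -0.1174,  0.2194]), array([[-0.5317,  0.6152]]), array([[-0.5332, -0.0964]]))
peg (array([ 0.575 , -0.1817,  0.2207]), array([[-0.3748,  0.4433]]), array([[-0.3681, -0.0734]]))
```

```bash
python3 -m inch '[{"linear":[0.4,-0.8,0],"twist":0,"gripper":0.4},{"linear":[0.4,-0.8,0],"twist":0,"gripper":0.4},{"linear":[0.4,-0.8,0],"twist":0,"gripper":0.4}]'
python3 -m inch '[{"linear":[0.4,-0.7,0],"twist":0,"gripper":0.4},{"linear":[0.4,-0.7,0],"twist":0,"gripper":0.4},{"linear":[0.4,-0.7,-0.3],"twist":0,"gripper":0.4},{"linear":[0.4,-0.7,-0.4],"twist":0,"gripper":0.4},{"linear":[0.4,-0.7,-0.4],"twist":0,"gripper":0.4},{"linear":[0.4,-0.7,-0.4],"twist":0,"gripper":0.4}]'
python3 - <<'E'
from h import *
np.set_printoptions(precision=4,suppress=True)
s=snap('top');c=snap('scene')
o=robot.get_obs();print(o['tool_pos'],o['ee_rot'],o['wrist_force'])
crop(s,280,80,410,190,6,'t1');crop(c,160,140,300,290,4,'s1')
E
```

```text
time: 2.02
tool_pos: [0.6179, 0.0079, 0.3256]
ee_rot: [-3.139, 0.002, 1.813]
wrist_force: [-0.5, 0.3, -0.3]
width: 0.0376
time: 2.52
tool_pos: [0.6556, -0.0563, 0.2866]
ee_rot: [-3.139, -0.002, 1.818]
wrist_force: [-0.3, -1.4, 0.4]
width: 0.0376
[ 0.6564 -0.0565  0.2895] [3.1393 0.0006 1.8174] [-0.4535 -0.7696 -0.0287]
```

View pics/t1.png

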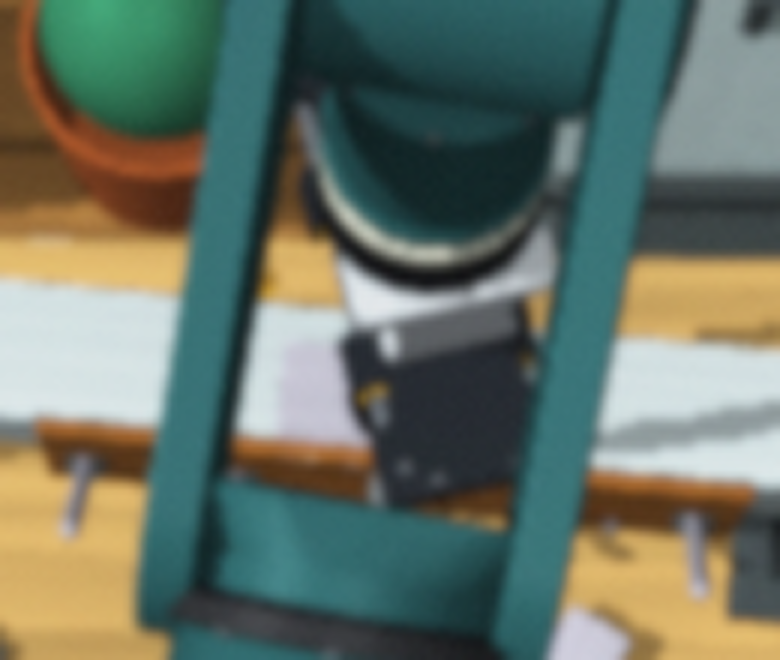

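View pics/s1.png

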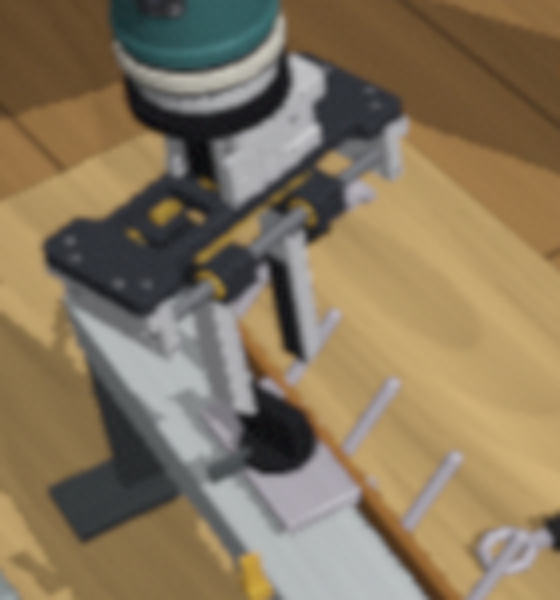

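```bash
python3 - <<'E'
from h import *
np.set_printoptions(precision=4,suppress=True)
c=load('scene')
T=np.array([.6564,-.0565,.2895]);y=np.array([.970,.244,0]);x=np.array([-.244,.970,0])
for d in(-.031,-.019,.019,.031):
  for e in(-.008,.008):
    print(d,e,(proj(c,T+d*y+e*x-[0,0,.022])[0]-[160,140])*4)
# knob bar expected
for yy,L in(('bar',.022),):
  for e in(-.022,.022): print('bar end top',(proj(c,T+e*x-[0,0,.0365])[0]-[160,140])*4)
E
```

```text
-0.031 -0.008 [294.8206 334.8431]
-0.031 0.008 [317.7138 347.5953]
-0.019 -0.008 [278.9095 348.1491]
-0.019 0.008 [301.8423 361.0493]
0.019 -0.008 [227.3163 391.295 ]
0.019 0.008 [250.3709 404.6812]
0.031 -0.008 [210.6308 405.2485]
0.031 0.008 [233.7226 418.7938]
bar end top [237.6161 377.8467]
bar end top [300.3494 413.9665]
```

```bash
python3 - <<'E'
from h import *
c=load('scene'); crop(c,200,215,250,255,15,'s1k')
E
```

```text
(no output)
```

View pics/s1k.png

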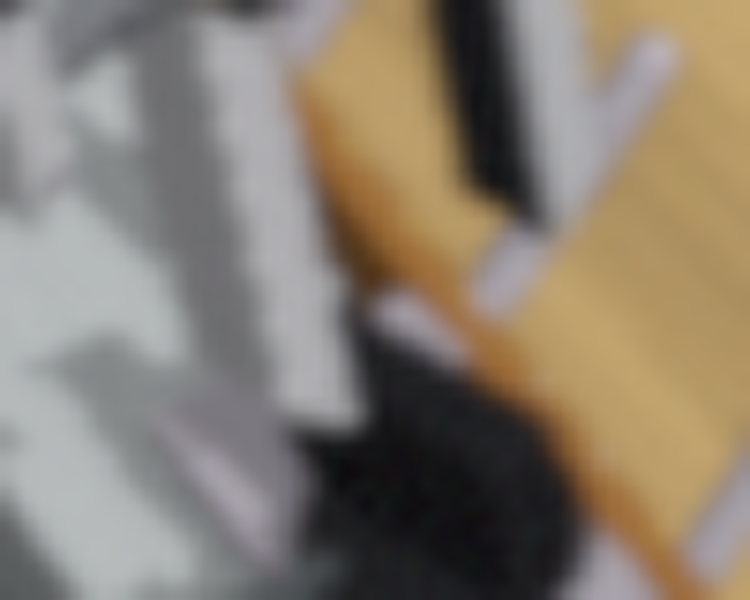

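```bash
python3 -m inch '[{"linear":[0,0,-0.2],"twist":0,"gripper":0.4},{"linear":[0,0,-0.4],"twist":0,"gripper":0.4},{"linear":[0,0,-0.4],"twist":0,"gripper":0.4},{"linear":[0,0,-0.4],"twist":0,"gripper":0.4}]'
python3 -m inch '[{"linear":[0,0,0],"twist":0,"gripper":0.3},{"linear":[0,0,0],"twist":0,"gripper":0.2},{"linear":[0,0,0],"twist":0,"gripper":0.1},{"linear":[0,0,0],"twist":0,"gripper":0},{"linear":[0,0,0],"twist":0,"gripper":0},{"linear":[0,0,0],"twist":0,"gripper":0}]'
python3 -c "
from h import *
c=snap('scene');crop(c,160,140,300,290,4,'s2')"
```

```text
time: 2.95
tool_pos: [0.6561, -0.0574, 0.248]
ee_rot: [-3.141, -0.0, 1.816]
wrist_force: [0.2, -1.3, -0.6]
width: 0.0376
time: 3.45
tool_pos: [0.6573, -0.0583, 0.249]
ee_rot: [3.138, 0.001, 1.815]
wrist_force: [2.0, 0.1, 3.3]
width: 0.0138
```

View pics/s2.png

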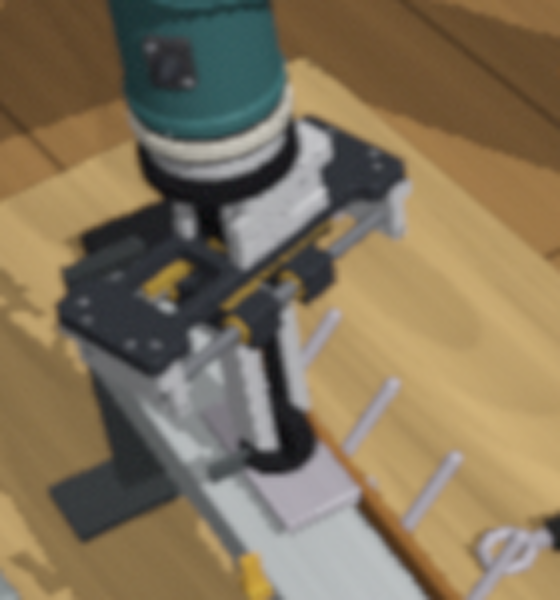

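```bash
python3 -m inch '[{"linear":[0,0,0],"twist":0.1,"gripper":0},{"linear":[0,0,0],"twist":0.2,"gripper":0},{"linear":[0,0,0],"twist":0.3,"gripper":0},{"linear":[0,0,0],"twist":0.4,"gripper":0},{"linear":[0,0,0],"twist":0.5,"gripper":0},{"linear":[0,0,0],"twist":0.6,"gripper":0},{"linear":[0,0,0],"twist":0.7,"gripper":0},{"linear":[0,0,0],"twist":0.8,"gripper":0},{"linear":[0,0,0],"twist":0.9,"gripper":0},{"linear":[0,0,0],"twist":0.9,"gripper":0}]'
python3 -m inch '[{"linear":[0,0,0],"twist":0.08,"gripper":0},{"linear":[0,0,0],"twist":0.15,"gripper":0},{"linear":[0,0,0],"twist":0.15,"gripper":0},{"linear":[0,0,0],"twist":0.15,"gripper":0},{"linear":[0,0,0],"twist":0.15,"gripper":0}]'
python3 -c "
from h import *
c=snap('scene');crop(c,160,140,300,290,4,'s3');print(robot.get_obs())"
```

```text
time: 4.33
tool_pos: [0.6578, -0.0579, 0.249]
ee_rot: [3.139, 0.004, 2.759]
wrist_force: [3.3, 1.3, 5.7]
width: 0.0138
time: 4.75
tool_pos: [0.6578, -0.058, 0.249]
ee_rot: [3.14, 0.004, 2.911]
wrist_force: [4.0, 2.0, 5.7]
width: 0.0141
{'time': 4.8, 'joint_positions': array([-1.74321190e-01,  3.32533522e-01,  1.03836228e+00,  1.00484333e-03,
        1.76629990e+00, -1.51426225e+00]), 'qvel': array([-0.00113008, -0.00054561, -0.00084969,  0.00026987,  0.00208335,
        0.00213151]), 'joint_torque': array([ -1.41825546, -41.24859452, -26.19359851,  -0.82892418,
         1.48187634,   0.097271  ]), 'tool_pos': array([ 0.65776199, -0.05803767,  0.24892288]), 'ee_rot': array([3.14036093, 0.00433437, 2.91093208]), 'wrist_force': array([4.6015396 , 1.57141129, 6.26092109]), 'wrist_torque': array([ 0.32359098, -0.82187094,  0.10637443]), 'width': 0.013595041631791044}
```

View pics/s3.png

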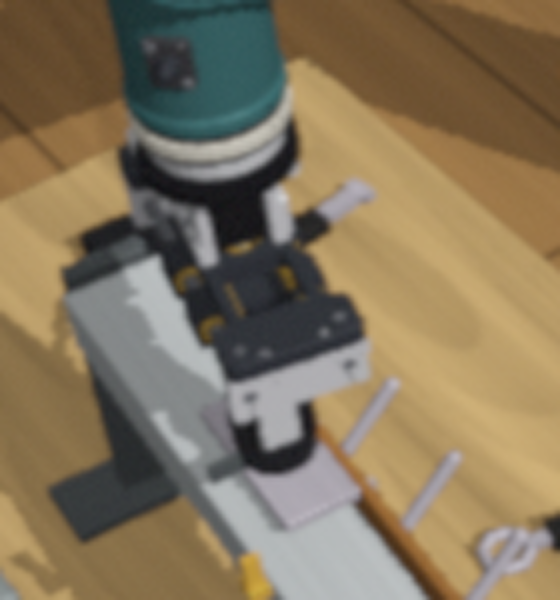

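```bash
python3 -m inch '[{"linear":[0.01,0.1,0],"twist":0,"gripper":0},{"linear":[0.016,0.2,0],"twist":0,"gripper":0},{"linear":[0.024,0.3,0],"twist":0,"gripper":0},{"linear":[0.032,0.4,0],"twist":0,"gripper":0},{"linear":[0.04,0.5,0],"twist":0,"gripper":0},{"linear":[0.05,0.6,0],"twist":0,"gripper":0},{"linear":[0.05,0.63,0],"twist":0,"gripper":0},{"linear":[0.05,0.63,0],"twist":0,"gripper":0},{"linear":[0.05,0.63,0],"twist":0,"gripper":0}]'
python3 -c "
from h import *
c=snap('scene');crop(c,160,170,310,290,5,'s4');s=snap('top');crop(s,290,100,400,190,7,'t4')"
```

```text
time: 5.55
tool_pos: [0.6632, 0.0046, 0.2489]
ee_rot: [3.141, 0.006, 2.91]
wrist_force: [5.3, 0.7, 4.7]
width: 0.014
```

View pics/s4.png

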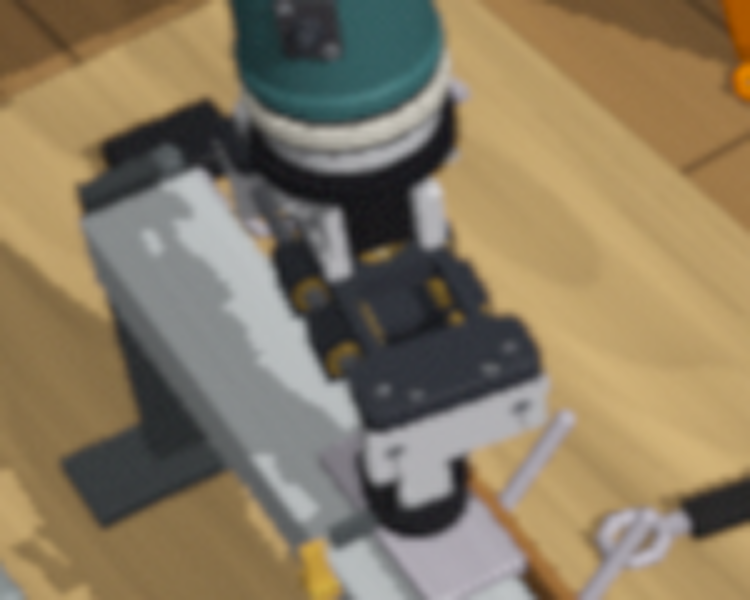

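View pics/t4.png

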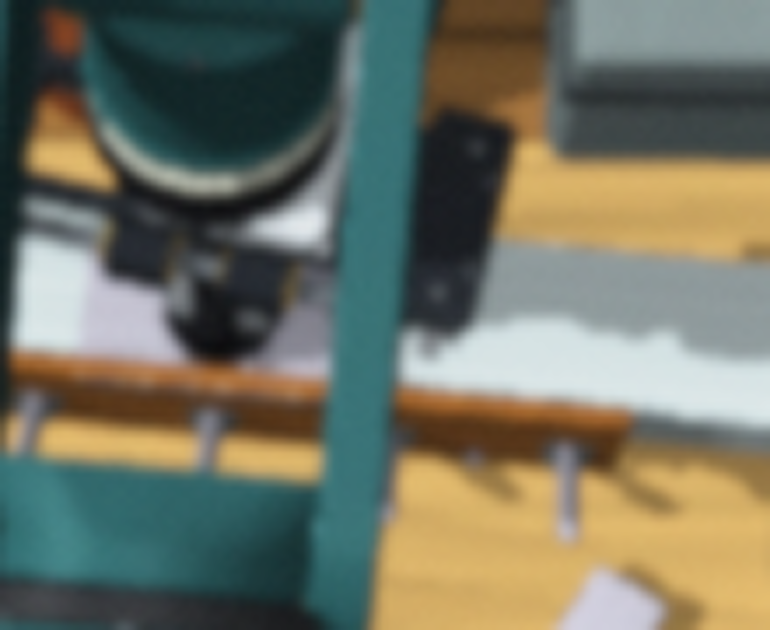

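```bash
python3 -c "
from h import *
c=load('scene');crop(c,200,255,260,300,13,'s4z')
np.set_printoptions(precision=4,suppress=True)
ry=np.array([.0805,.9968,0]);rx=np.array([.9968,-.0805,0])
# draw line of rail direction & cross lines at back edge
"
```

```text
(no output)
```

View pics/s4z.png

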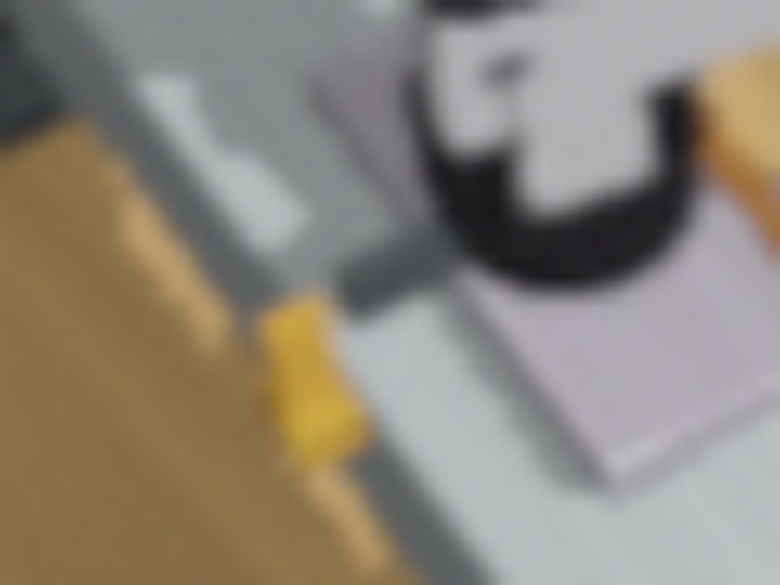

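```bash
cat > ov.py <<'E'
from h import *
def overlay(S,img,box,k,f,Os,zs,ys,ry=(.0805,.9968,0)):
    u0,v0,u1,v1=box; im=cv2.resize(img[v0:v1,u0:u1],None,fx=k,fy=k,interpolation=cv2.INTER_CUBIC)
    im=np.ascontiguousarray(im[...,::-1]); ry=np.array(ry)
    P=lambda X:tuple(int(round(a)) for a in (proj(S,X)[0]-[u0,v0]+.5)*k)
    for O,col in Os:
        for y in ys:
            b=np.array(O)+ry*y
            cv2.line(im,P([*b[:2],zs[0]]),P([*b[:2],zs[1]]),col if abs(y)>1e-9 else (0,0,255),1)
    cv2.imwrite('pics/%s.png'%f,im)
E
python3 - <<'E'
from ov import *
c=load('scene');s=load('top')
O=np.array([.6725+.03*.9968,-.0095-.03*.0805,0]) # back edge mid
ys=np.arange(-10,36,5)/1000.
overlay(c,c['image'],(200,255,260,300),13,'ov_s',[(O,(255,0,0))],(.2,.22),ys)
t0=cv2.imread('pics/top0.png')[...,::-1]
overlay(s,t0,(305,115,365,160),13,'ov_t',[(O,(255,0,0))],(.2,.22),np.arange(-60,36,5)/1000.)
E
```

View pics/ov_s.png

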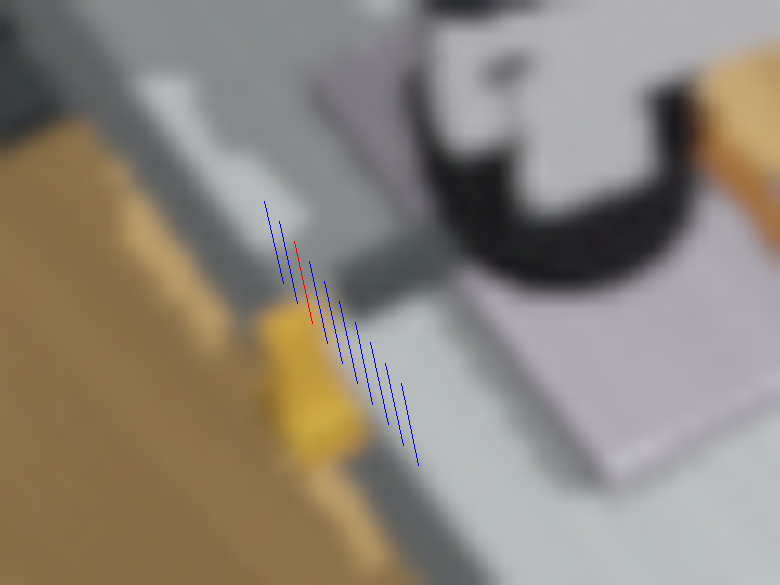

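View pics/ov_t.png

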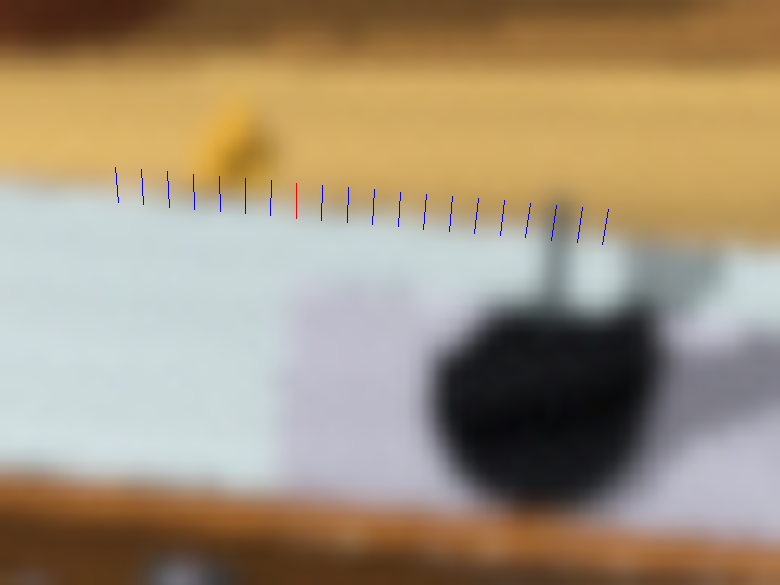

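```bash
python3 -m inch '[{"linear":[0,0,0],"twist":-0.1,"gripper":0},{"linear":[0,0,0],"twist":-0.2,"gripper":0},{"linear":[0,0,0],"twist":-0.3,"gripper":0},{"linear":[0,0,0],"twist":-0.4,"gripper":0},{"linear":[0,0,0],"twist":-0.5,"gripper":0},{"linear":[0,0,0],"twist":-0.6,"gripper":0},{"linear":[0,0,0],"twist":-0.7,"gripper":0},{"linear":[0,0,0],"twist":-0.8,"gripper":0},{"linear":[0,0,0],"twist":-0.9,"gripper":0},{"linear":[0,0,0],"twist":-0.9,"gripper":0}]'
python3 -m inch '[{"linear":[0,0,0],"twist":-0.1,"gripper":0},{"linear":[0,0,0],"twist":-0.2,"gripper":0},{"linear":[0,0,0],"twist":-0.2,"gripper":0},{"linear":[0,0,0],"twist":-0.2,"gripper":0},{"linear":[0,0,0],"twist":-0.2,"gripper":0}]'
python3 -c "
from h import *
c=snap('scene');crop(c,160,170,310,290,5,'s5');print(robot.get_obs()['wrist_torque'])"
```

```text
time: 6.48
tool_pos: [0.6628, 0.0041, 0.249]
ee_rot: [3.138, 0.003, 1.964]
wrist_force: [5.2, 0.7, 5.0]
width: 0.0136
time: 6.9
tool_pos: [0.6627, 0.004, 0.249]
ee_rot: [3.137, 0.002, 1.757]
wrist_force: [3.7, 0.1, 5.3]
width: 0.0139
[-0.02408525 -0.75580821 -0.04506803]
```

View pics/s5.png

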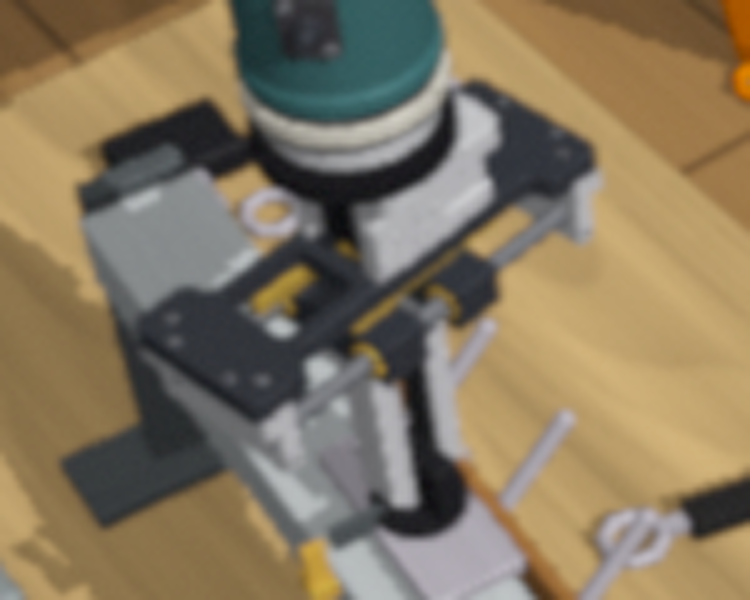

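```bash
python3 -m inch '[{"linear":[0,0,0],"twist":0,"gripper":0.2},{"linear":[0,0,0],"twist":0,"gripper":0.3},{"linear":[0,0,0],"twist":0,"gripper":0.4},{"linear":[0,0,0],"twist":0,"gripper":0.4},{"linear":[0,0,0.1],"twist":0,"gripper":0.4},{"linear":[0,0,0.5],"twist":0,"gripper":0.4},{"linear":[0,0,0.9],"twist":0,"gripper":0.4},{"linear":[0,0,0.9],"twist":0,"gripper":0.4}]'
python3 -m inch '[{"linear":[-1,1,0],"twist":0.2,"gripper":0.5},{"linear":[-1,1,0],"twist":0.4,"gripper":0.5},{"linear":[-1,1,0],"twist":0.6,"gripper":0.5},{"linear":[-1,1,0],"twist":0.6,"gripper":0.5},{"linear":[-1,1,0],"twist":0.6,"gripper":0.5},{"linear":[-1,1,0],"twist":0.6,"gripper":0.5}]'
python3 -m inch '[{"linear":[-1,1,0],"twist":0.2,"gripper":0.5},{"linear":[-1,1,0],"twist":0.4,"gripper":0.5},{"linear":[-1,1,0],"twist":0.6,"gripper":0.5},{"linear":[-1,1,0],"twist":0.6,"gripper":0.5},{"linear":[-1,1,0],"twist":0.6,"gripper":0.5},{"linear":[-1,1,0],"twist":0.6,"gripper":0.5}]'
python3 -c "
from h import *
c=snap('scene','s6');s=snap('top','t6');crop(s,270,110,410,200,5.5,'t6z');crop(c,180,190,320,320,4.5,'s6z');print(robot.get_obs()['tool_pos'])"
```

```text
time: 7.62
tool_pos: [0.6627, 0.0045, 0.3481]
ee_rot: [3.127, 0.004, 1.762]
wrist_force: [-0.0, 0.9, 2.3]
width: 0.0375
time: 8.12
tool_pos: [0.5606, 0.1057, 0.339]
ee_rot: [3.14, 0.002, 2.394]
wrist_force: [0.4, -0.8, -0.1]
width: 0.0472
time: 8.62
tool_pos: [0.4612, 0.2051, 0.3382]
ee_rot: [3.141, 0.001, 3.019]
wrist_force: [-0.1, -0.5, -0.3]
width: 0.047
[0.46199642 0.20428768 0.33754188]
```

View pics/s6z.png

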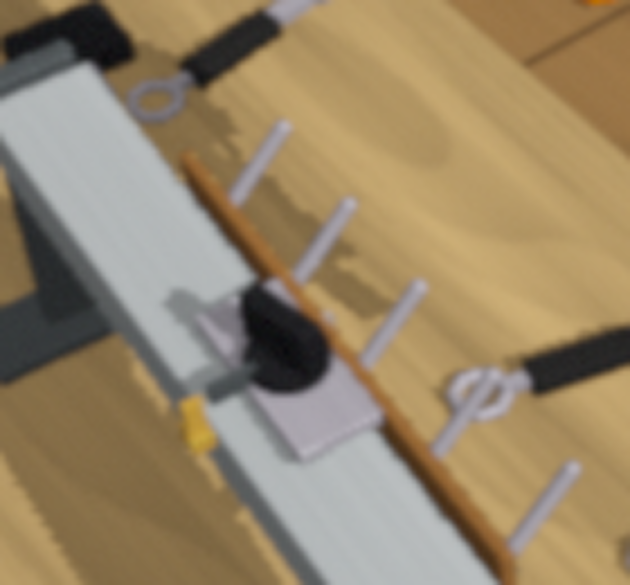

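View pics/t6z.png

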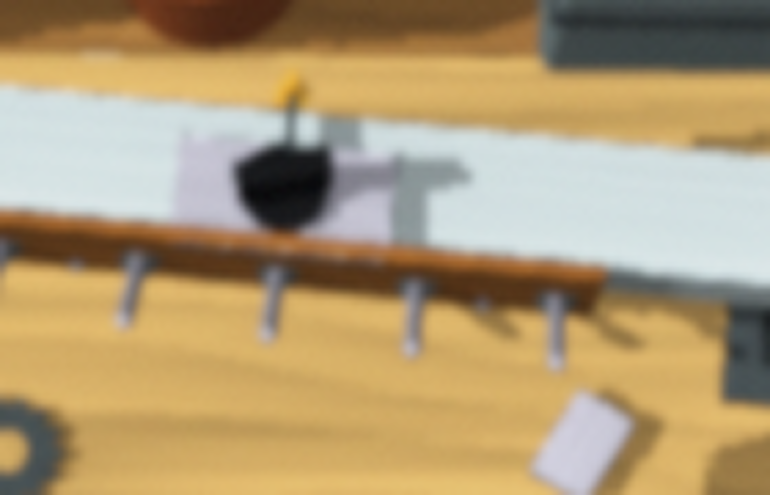

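View pics/t6.png

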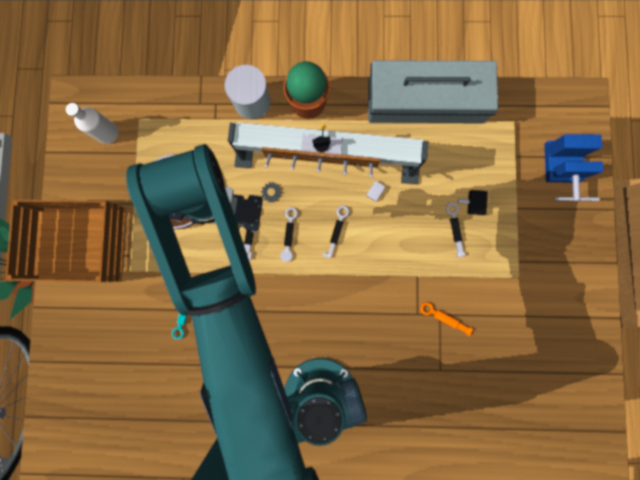

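```bash
python3 - <<'E'
from h import *
np.set_printoptions(precision=4,suppress=True,linewidth=200)
s=load('top'); c=load('scene')
for S,(u0,v0,u1,v1) in ((s,(305,122,345,165)),(c,(220,240,265,285))):
    P=np.array([[*pt(S,u,v)] for v in range(v0,v1) for u in range(u0,u1)]);
    dark=(S['image'][v0:v1,u0:u1].sum(2)<120).ravel()
    for a,b in((.243,.25),(.25,.256)):
        m=(P[:,2]>a)&(P[:,2]<b)&dark
        if m.sum()>2:
            q=P[m]; e=np.linalg.eigh(np.cov(q[:,:2].T)); print(a,m.sum(),q.mean(0),np.sqrt(e[0]),np.degrees(np.arctan2(e[1][1,1],e[1][0,1])))
K=lambda S:S['mtx']@np.c_[cam(S)[0],cam(S)[1]]
def tri(a,b):
    X=cv2.triangulatePoints(K(s),K(c),np.array(a,float).reshape(2,1),np.array(b,float).reshape(2,1)).ravel();X=X[:3]/X[3]
    return X,(proj(s,X)-a)[0],(proj(c,X)-b)[0]
f=lambda x,y:(270+x/5.5,110+y/5.5); g=lambda x,y:(180+x/4.5,190+y/4.5)
for p,q in [((556,366),(286,124)),((411,352),(350,202)),((267,337),(420,285)),((124,322),(497,373)),(None,(573,466))]:
    if p: print(*tri(f(*p),g(*q)), 'top d',pt(s,*f(p[0],p[1]-4)), 'sc d',pt(c,*g(q[0]-3,q[1]+5)))
    else: print('sc d',pt(c,*g(q[0]-3,q[1]+5)))
E
```

```text
0.243 29 [0.6594 0.0032 0.2479] [0.0036 0.0114] 105.49633653812586
0.25 55 [0.6618 0.0031 0.252 ] [0.0037 0.0097] 96.98074922218025
0.243 58 [0.6656 0.0084 0.2474] [0.0031 0.0127] 99.81774046901657
0.25 41 [0.6646 0.0109 0.2515] [0.0027 0.0115] 101.88047409734702
[ 0.5799 -0.12    0.2197] [-0.5715  0.6613] [-0.5721 -0.1038] top d [ 0.5817 -0.1206  0.2268] sc d [ 0.5833 -0.1148  0.222 ]
[ 0.5861 -0.0554  0.2194] [-0.4419  0.502 ] [-0.4527 -0.0727] top d [ 0.5881 -0.0563  0.2237] sc d [ 0.5893 -0.0512  0.2212]
[0.592  0.0096 0.2193] [-0.5439  0.6044] [-0.5699 -0.0802] top d [0.5944 0.0082 0.2232] sc d [0.5959 0.0151 0.223 ]
[0.5974 0.0749 0.2194] [-0.8562  0.927 ] [-0.9169 -0.111 ] top d [0.5999 0.0724 0.2261] sc d [0.599  0.0779 0.2194]
sc d [0.6075 0.1442 0.2239]
```

```bash
python3 - <<'E'
from h import *
np.set_printoptions(precision=4,suppress=True,linewidth=200)
s=load('top'); c=load('scene')
crop(c,290,240,430,360,5,'s7')
h=lambda x,y:(230+x/2.9,190+y/2.9); g=lambda x,y:(260+x/5,240+y/5)
for n,e,es in [('spanner',(67,64),(494,528)),('spoke',(178,68),(340,370)),('hook',(327,64),(133,188))]:
    print(n,pt(s,*h(*e),z=.029),pt(c,*g(*es),z=.029))
for n,a,b in [('spanner',(62,90),(52,156)),('spoke',(175,95),(168,162)),('hook',(318,88),(299,154)),('tyre',(650,84),(660,149))]:
    A=pt(s,*h(*a),z=.034);B=pt(s,*h(*b),z=.034); print(n,'top mid',(A+B)/2,np.linalg.norm(A-B),np.degrees(np.arctan2(*(A-B)[1::-1])))
for n,a,b in [('spanner',(545,500),(668,435)),('spoke',(388,340),(505,280)),('hook',(188,168),(312,130))]:
    A=pt(c,*g(*a),z=.034);B=pt(c,*g(*b),z=.034); print(n,'scene mid',(A+B)/2,np.linalg.norm(A-B),np.degrees(np.arctan2(*(A-B)[1::-1])))
E
```

```text
spanner [0.5185 0.1996 0.029 ] [0.5182 0.2044 0.029 ]
spoke [0.5159 0.0884 0.029 ] [0.5156 0.095  0.029 ]
hook [ 0.5218 -0.06    0.029 ] [ 0.5234 -0.0541  0.029 ]
spanner top mid [0.4586 0.2069 0.034 ] 0.06638948968801547 -6.81996601494741
spoke top mid [0.4547 0.0931 0.034 ] 0.06690186305081308 -4.668480836783237
hook top mid [ 0.464  -0.0421  0.034 ] 0.06817933147994006 -15.286695132386757
tyre top mid [ 0.4732 -0.3815  0.034 ] 0.06462026656168776 7.766674241358385
spanner scene mid [0.4607 0.2154 0.034 ] 0.06644678674815008 -8.613162465718734
spoke scene mid [0.4576 0.1033 0.034 ] 0.06545762425651881 -7.623708359262652
hook scene mid [ 0.4665 -0.0334  0.034 ] 0.06504888934357993 -17.881288313342687
```

View pics/s7.png

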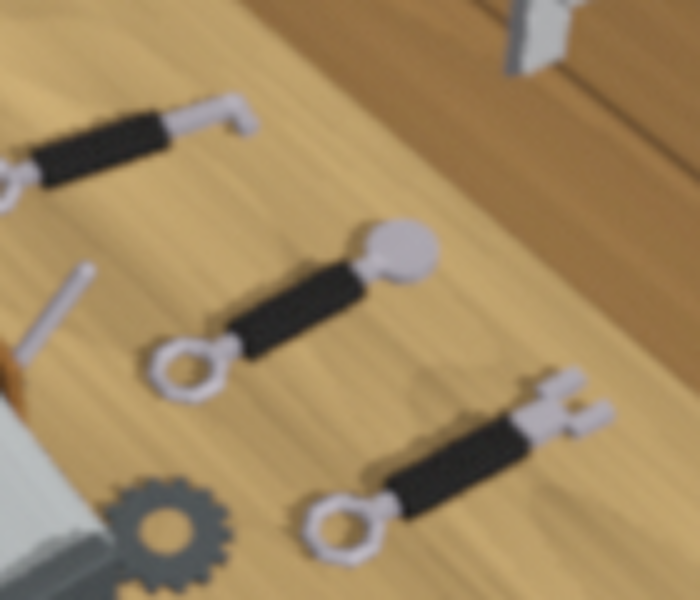

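```bash
python3 -m inch '[{"linear":[-0.05,0.02,-0.4],"twist":0,"gripper":0.5},{"linear":[-0.05,0.02,-0.8],"twist":0,"gripper":0.5},{"linear":[-0.05,0.02,-1],"twist":0,"gripper":0.5},{"linear":[-0.05,0.02,-1],"twist":0,"gripper":0.5}]'
python3 -m inch '[{"linear":[0,0,-0.4],"twist":0,"gripper":0.5},{"linear":[0,0,-0.8],"twist":0,"gripper":0.5},{"linear":[0,0,-1],"twist":0,"gripper":0.5},{"linear":[0,0,-1],"twist":0,"gripper":0.5},{"linear":[0,0,-1],"twist":0,"gripper":0.5}]'
python3 -c "
from h import *
c=snap('scene');crop(c,290,240,430,360,5,'s8');s=snap('top');print(robot.get_obs()['tool_pos'])"
```

```text
time: 9.05
tool_pos: [0.4544, 0.2049, 0.2309]
ee_rot: [-3.136, -0.011, 3.013]
wrist_force: [-0.4, -1.4, -0.1]
width: 0.0473
time: 9.47
tool_pos: [0.4573, 0.2063, 0.1382]
ee_rot: [-3.141, -0.0, 3.016]
wrist_force: [0.2, -0.5, 0.7]
width: 0.0473
[0.45874924 0.20696107 0.14074404]
```

View pics/s8.png

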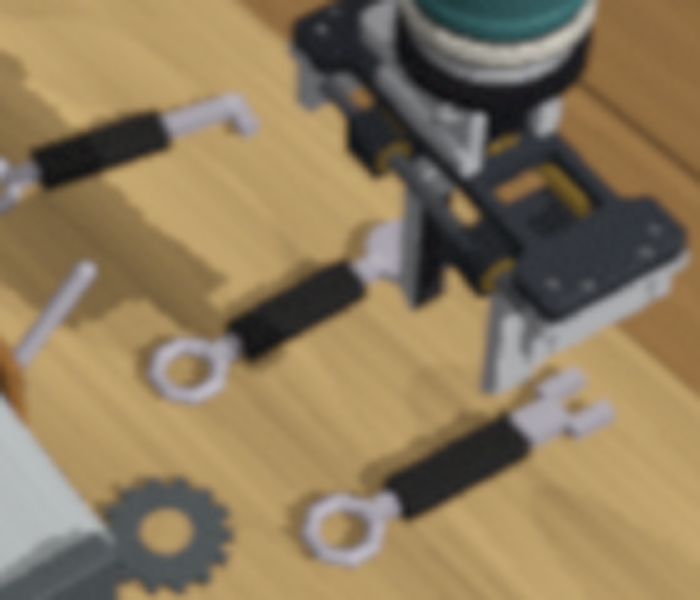

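```bash
python3 -m inch '[{"linear":[-0.01,0,-0.3],"twist":0,"gripper":0.5},{"linear":[-0.01,0,-0.6],"twist":0,"gripper":0.5},{"linear":[-0.01,0,-0.85],"twist":0,"gripper":0.5},{"linear":[-0.01,0,-0.94],"twist":0,"gripper":0.5},{"linear":[-0.01,0,-0.94],"twist":0,"gripper":0.5},{"linear":[-0.01,0,-0.94],"twist":0,"gripper":0.5}]'
python3 -m inch '[{"linear":[0,0,0],"twist":0,"gripper":0.35},{"linear":[0,0,0],"twist":0,"gripper":0.2},{"linear":[0,0,0],"twist":0,"gripper":0.1},{"linear":[0,0,0],"twist":0,"gripper":0},{"linear":[0,0,0],"twist":0,"gripper":0},{"linear":[0,0,0],"twist":0,"gripper":0},{"linear":[0,0,0],"twist":0,"gripper":0}]'
```

```text
time: 10.07
tool_pos: [0.4573, 0.2072, 0.0458]
ee_rot: [3.14, 0.003, 3.018]
wrist_force: [0.2, 0.5, 0.6]
width: 0.0473
time: 10.65
tool_pos: [0.4562, 0.2071, 0.0445]
ee_rot: [3.14, 0.002, 3.019]
wrist_force: [-0.2, 1.4, 4.1]
width: 0.022
```

```bash
python3 -m inch '[{"linear":[0,0,0.2],"twist":0,"gripper":0},{"linear":[0,0,0.5],"twist":0,"gripper":0},{"linear":[0,0,0.8],"twist":0,"gripper":0},{"linear":[0,0,1],"twist":0,"gripper":0},{"linear":[0,0,1],"twist":0,"gripper":0}]'
python3 -m inch '[{"linear":[0,0,0.3],"twist":0.02,"gripper":0},{"linear":[0,0,0.6],"twist":0.04,"gripper":0},{"linear":[0,-0.2,0.9],"twist":0.04,"gripper":0},{"linear":[0,-0.4,1],"twist":0.04,"gripper":0},{"linear":[0,-0.6,1],"twist":0.04,"gripper":0},{"linear":[0,-0.6,1],"twist":0.04,"gripper":0}]'
python3 -m inch '[{"linear":[0.25,0,0.1],"twist":0,"gripper":0},{"linear":[0.5,0,0.1],"twist":0,"gripper":0},{"linear":[0.6,0,0.1],"twist":0,"gripper":0},{"linear":[0.6,0,0.1],"twist":0,"gripper":0},{"linear":[0.6,0,0.1],"twist":0,"gripper":0},{"linear":[0.6,0,0.1],"twist":0,"gripper":0}]'
python3 -c "
from h import *
c=snap('scene');crop(c,200,220,360,340,5,'s9');s=snap('top');crop(s,220,110,340,200,6.5,'t9');print(robot.get_obs()['tool_pos'],robot.get_obs()['ee_rot'],robot.get_obs()['width'])"
```

```text
time: 11.07
tool_pos: [0.458, 0.2073, 0.1481]
ee_rot: [3.138, 0.008, 3.019]
wrist_force: [1.2, 0.7, 0.1]
width: 0.0213
time: 11.57
tool_pos: [0.4555, 0.144, 0.2425]
ee_rot: [-3.139, -0.001, 3.057]
wrist_force: [0.7, 0.3, -1.3]
width: 0.0218
time: 12.07
tool_pos: [0.5144, 0.147, 0.2523]
ee_rot: [-3.141, -0.003, 3.061]
wrist_force: [-0.2, 0.0, -0.6]
width: 0.0219
[0.51456914 0.14696171 0.25323357] [-3.14157245e+00 -9.08509569e-04  3.06144689e+00] 0.021564044280874977
```

View pics/s9.png

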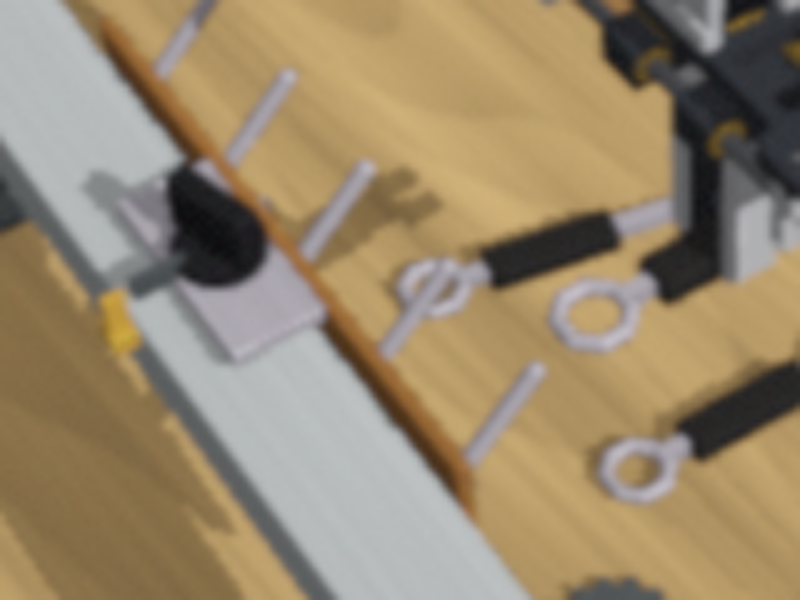

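View pics/t9.png

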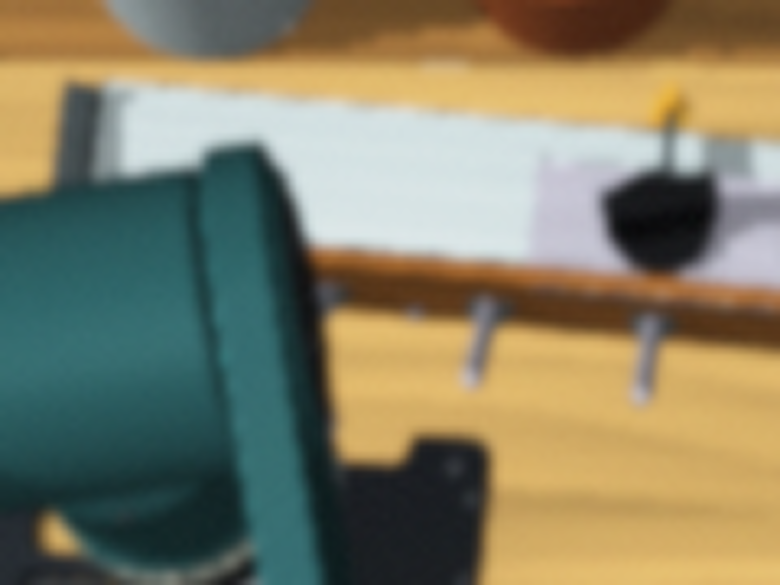

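```bash
cat > chk.py <<'E'
from h import *
np.set_printoptions(precision=4,suppress=True)
# usage: eye pixel (scene), peg tip pixel(scene), eye height -> relative positions
def rel(c,e,t,ze,zt):
    E=pt(c,*e,z=ze);T=pt(c,*t,z=zt); d=E-T
    print('eye',E,'tip',T,'eye-tip',d,'rack xy',d@[.9968,-.0805,0],d@[.0805,.9968,0])
E
python3 - <<'E'
from chk import *
c=load('scene')
print(proj(c,[.5764,.142,.2362]),'obs',200+595/5,220+315/5)
print(proj(c,[.6025,.1393,.2193]),'obs',200+538/5,220+370/5)
rel(c,(319,283),(307.6,294),.2362,.2193)
E
```

```text
[[318.2818 281.9689]] obs 319.0 283.0
[[307.2237 293.3096]] obs 307.6 294.0
eye [0.577  0.1449 0.2362] tip [0.603  0.1411 0.2193] eye-tip [-0.026   0.0038  0.0169] rack xy -0.026258381090726122 0.0016921458696556582
```

```bash
python3 -m inch '[{"linear":[0.093,-0.007,0],"twist":0,"gripper":0},{"linear":[0.15,-0.012,-0.06],"twist":0,"gripper":0},{"linear":[0.206,-0.016,-0.113],"twist":0,"gripper":0},{"linear":[0.206,-0.016,-0.113],"twist":0,"gripper":0},{"linear":[0.206,-0.016,-0.113],"twist":0,"gripper":0}]'
python3 -c "
from h import *
c=snap('scene');crop(c,280,260,350,315,11,'s10');print(robot.get_obs()['tool_pos'],robot.get_obs()['ee_rot'],robot.get_obs()['width'])"
```

```text
time: 12.58
tool_pos: [0.5366, 0.1448, 0.2414]
ee_rot: [-3.141, -0.001, 3.06]
wrist_force: [0.7, -0.3, -1.2]
width: 0.0215
[0.53631351 0.14490346 0.24185063] [-3.14147305e+00 -5.66355716e-04  3.06045712e+00] 0.021530508943052935
```

View pics/s10.png

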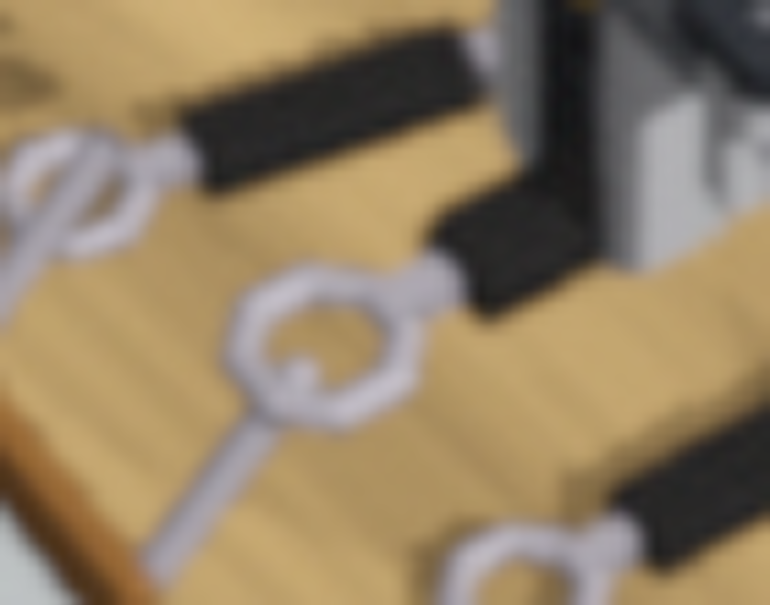

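```bash
python3 - <<'E'
from chk import *
c=load('scene')
rel(c,(310,291.6),(307.5,293.5),.2248,.2193)
print(proj(c,[.5981,.1399,.2248]))
E
python3 -m inch '[{"linear":[0.07,-0.006,-0.07],"twist":0,"gripper":0},{"linear":[0.14,-0.011,-0.14],"twist":0,"gripper":0},{"linear":[0.14,-0.011,-0.14],"twist":0,"gripper":0},{"linear":[0.14,-0.011,-0.14],"twist":0,"gripper":0}]'
python3 -c "
from h import *
c=snap('scene');crop(c,280,260,350,315,11,'s11');print(robot.get_obs()['tool_pos'],robot.get_obs()['ee_rot'],robot.get_obs()['width'],robot.get_obs()['wrist_force'])"
```

```text
eye [0.5983 0.143  0.2248] tip [0.6024 0.14   0.2193] eye-tip [-0.0041  0.003   0.0055] rack xy -0.004327665788949547 0.0026456949681504666
[[309.0845 290.5965]]
time: 12.97
tool_pos: [0.5506, 0.1438, 0.2273]
ee_rot: [-3.141, -0.001, 3.06]
wrist_force: [1.1, -0.8, -0.3]
width: 0.0215
[0.55025702 0.14381917 0.22778356] [-3.14134942e+00 -7.97942038e-04  3.06051123e+00] 0.021403941744318197 [ 0.75649974  0.3207565  -1.08880305]
```

View pics/s11.png

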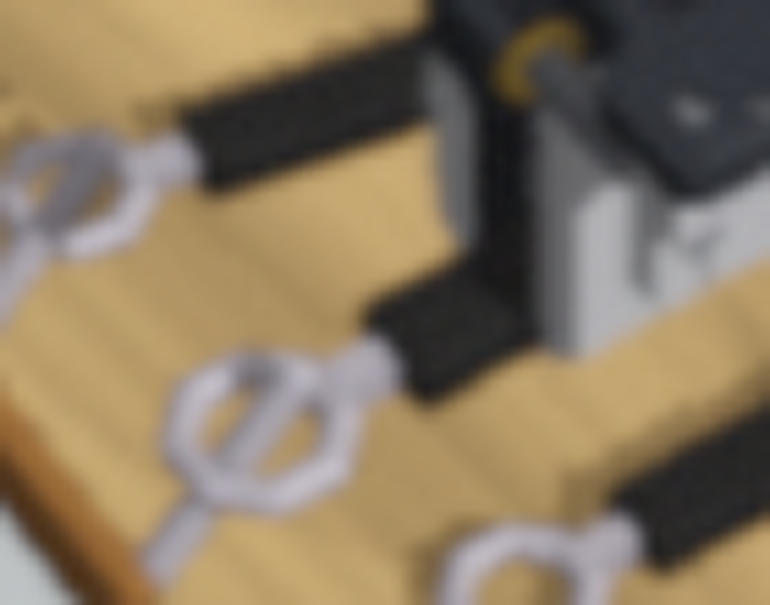

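```bash
python3 -m inch '[{"linear":[0.06,-0.01,-0.06],"twist":0,"gripper":0},{"linear":[0.127,-0.015,-0.127],"twist":0,"gripper":0},{"linear":[0.127,-0.015,-0.127],"twist":0,"gripper":0},{"linear":[0.127,-0.015,-0.127],"twist":0,"gripper":0},{"linear":[0.127,-0.015,-0.127],"twist":0,"gripper":0.3},{"linear":[0.127,-0.015,-0.127],"twist":0,"gripper":0.38},{"linear":[0.127,-0.015,-0.127],"twist":0,"gripper":0.38},{"linear":[0.127,-0.015,-0.127],"twist":0,"gripper":0.38},{"linear":[0.127,-0.015,-0.127],"twist":0,"gripper":0.38}]'
python3 -c "
from h import *
c=snap('scene');crop(c,250,250,370,340,6.5,'s12');print(robot.get_obs()['tool_pos'],robot.get_obs()['width'],robot.get_obs()['wrist_force'])"
```

```text
time: 13.77
tool_pos: [0.5627, 0.1425, 0.2158]
ee_rot: [3.141, 0.0, 3.061]
wrist_force: [0.9, -0.1, -0.7]
width: 0.0361
[0.56270742 0.14251131 0.21573602] 0.03581042092712016 [0.69659618 0.20178874 0.36743232]
```

View pics/s12.png

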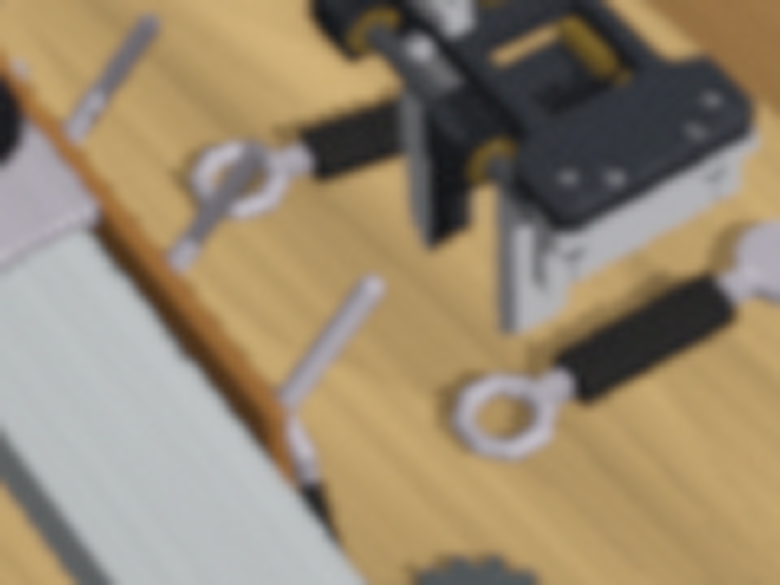

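```bash
python3 -m inch '[{"linear":[0,0,0.3],"twist":0,"gripper":0.4},{"linear":[-0.2,0,0.5],"twist":0,"gripper":0.45},{"linear":[-0.6,-0.2,0.5],"twist":0,"gripper":0.5},{"linear":[-1,-0.4,0.5],"twist":0,"gripper":0.5},{"linear":[-1,-0.5,0.5],"twist":0,"gripper":0.5},{"linear":[-1,-0.5,0.5],"twist":0,"gripper":0.5}]'
python3 -m inch '[{"linear":[-0.09,0,-0.4],"twist":0,"gripper":0.5},{"linear":[-0.09,0,-0.8],"twist":0,"gripper":0.5},{"linear":[-0.09,0,-1],"twist":0,"gripper":0.5},{"linear":[-0.09,0,-1],"twist":0,"gripper":0.5},{"linear":[-0.09,0,-1],"twist":0,"gripper":0.5}]'
python3 -c "
from h import *
c=snap('scene');crop(c,260,220,400,330,5.5,'s13');s=snap('top','t13');print(robot.get_obs()['tool_pos'],robot.get_obs()['width'],robot.get_obs()['wrist_force'])"
```

```text
time: 14.32
tool_pos: [0.461, 0.091, 0.2664]
ee_rot: [-3.141, 0.002, 3.059]
wrist_force: [1.1, -0.4, 0.7]
width: 0.0469
time: 14.73
tool_pos: [0.4538, 0.0928, 0.1648]
ee_rot: [-3.142, -0.002, 3.061]
wrist_force: [0.6, 0.3, 0.8]
width: 0.0471
[0.45555047 0.09284316 0.16764194] 0.04675857500661258 [0.34883425 0.24307326 0.59563705]
```

View pics/s13.png

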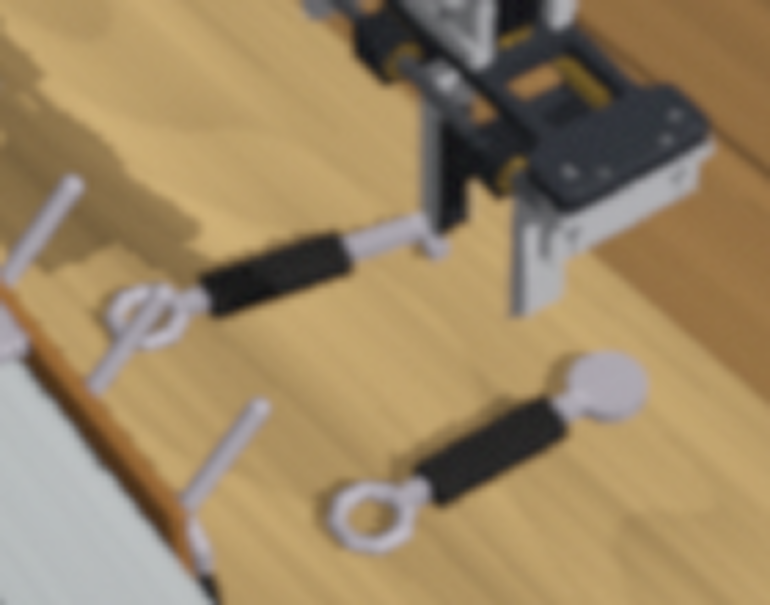

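View pics/t13.png

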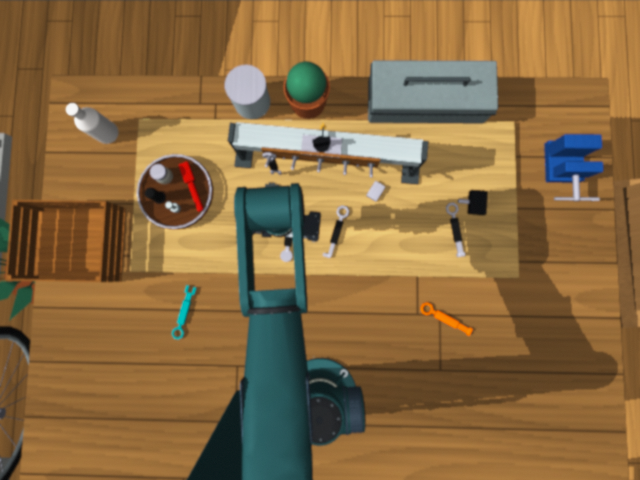

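```bash
python3 -m inch '[{"linear":[0,0.005,-0.3],"twist":0,"gripper":0.5},{"linear":[0,0.005,-0.6],"twist":0,"gripper":0.5},{"linear":[0,0.005,-0.8],"twist":0,"gripper":0.5},{"linear":[0,0.005,-1],"twist":0,"gripper":0.5}]'
python3 -m inch '[{"linear":[0,0,-0.2],"twist":0,"gripper":0.5},{"linear":[0,0,-0.22],"twist":0,"gripper":0.5},{"linear":[0,0,-0.22],"twist":0,"gripper":0.5},{"linear":[0,0,-0.22],"twist":0,"gripper":0.35},{"linear":[0,0,-0.22],"twist":0,"gripper":0.2},{"linear":[0,0,-0.22],"twist":0,"gripper":0.1},{"linear":[0,0,-0.22],"twist":0,"gripper":0},{"linear":[0,0,-0.22],"twist":0,"gripper":0},{"linear":[0,0,-0.22],"twist":0,"gripper":0},{"linear":[0,0,-0.22],"twist":0,"gripper":0}]'
```

```text
time: 15.17
tool_pos: [0.4558, 0.0933, 0.0668]
ee_rot: [3.141, 0.004, 3.061]
wrist_force: [0.1, -0.9, 0.5]
width: 0.047
time: 16.0
tool_pos: [0.4548, 0.0933, 0.0448]
ee_rot: [3.141, 0.002, 3.061]
wrist_force: [-0.6, 1.4, 6.0]
width: 0.0216
```

```bash
python3 -m inch '[{"linear":[0,0,0.2],"twist":0,"gripper":0},{"linear":[0,0,0.5],"twist":0,"gripper":0},{"linear":[0,0,0.8],"twist":0,"gripper":0},{"linear":[0,0,1],"twist":0,"gripper":0},{"linear":[0,0,1],"twist":0,"gripper":0}]'
python3 -m inch '[{"linear":[0,0,0.3],"twist":0,"gripper":0},{"linear":[0,0,0.6],"twist":0,"gripper":0},{"linear":[0,-0.1,0.9],"twist":0,"gripper":0},{"linear":[0,-0.12,1],"twist":0,"gripper":0},{"linear":[0,-0.12,1],"twist":0,"gripper":0}]'
python3 -m inch '[{"linear":[0.25,0,0.1],"twist":0,"gripper":0},{"linear":[0.5,0,0.1],"twist":0,"gripper":0},{"linear":[0.6,0,0.1],"twist":0,"gripper":0},{"linear":[0.65,0,0.1],"twist":0,"gripper":0},{"linear":[0.655,0,0.1],"twist":0,"gripper":0},{"linear":[0.655,0,0.1],"twist":0,"gripper":0}]'
python3 -m inch '[{"linear":[0.06,-0.005,-0.06],"twist":0,"gripper":0},{"linear":[0.113,-0.01,-0.113],"twist":0,"gripper":0},{"linear":[0.113,-0.01,-0.113],"twist":0,"gripper":0},{"linear":[0.113,-0.01,-0.113],"twist":0,"gripper":0}]'
python3 -c "
from h import *
c=snap('scene');crop(c,250,235,350,315,8,'s14');print(robot.get_obs()['tool_pos'],robot.get_obs()['width'],robot.get_obs()['wrist_force'])"
```

```text
time: 16.42
tool_pos: [0.4564, 0.093, 0.1481]
ee_rot: [3.141, 0.009, 3.061]
wrist_force: [1.1, 0.3, -1.7]
width: 0.0217
time: 16.83
tool_pos: [0.4549, 0.0806, 0.2449]
ee_rot: [3.141, 0.004, 3.06]
wrist_force: [0.3, -0.4, -0.6]
width: 0.0216
time: 17.33
tool_pos: [0.5184, 0.0811, 0.2517]
ee_rot: [-3.141, -0.004, 3.061]
wrist_force: [-0.3, 1.1, -1.8]
width: 0.0217
time: 17.67
tool_pos: [0.5313, 0.0798, 0.2422]
ee_rot: [3.141, 0.002, 3.061]
wrist_force: [2.9, -0.6, -0.2]
width: 0.0216
[0.53111611 0.07981284 0.24250216] 0.02154343530934647 [ 1.6448465  -0.89424288 -0.83205387]
```

View pics/s14.png

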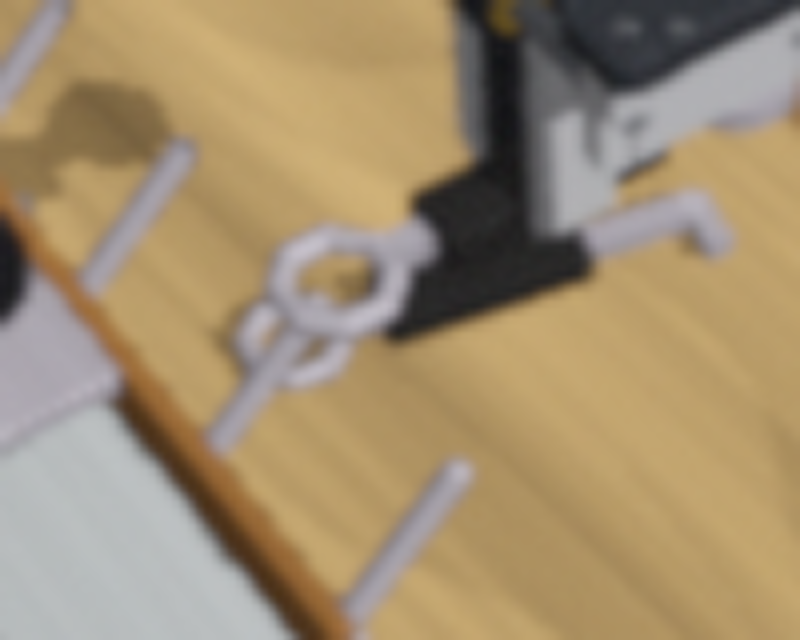

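```bash
python3 - <<'E'
from chk import *
c=load('scene')
rel(c,(250+342/8,235+280/8),(250+316/8,235+302/8),.2255,.2193)
crop(c,275,255,310,283,20,'s14z')
E
```

```text
eye [0.5909 0.0776 0.2255] tip [0.5974 0.0748 0.2193] eye-tip [-0.0065  0.0029  0.0062] rack xy -0.006699982328295261 0.002331048496856712
```

View pics/s14z.png

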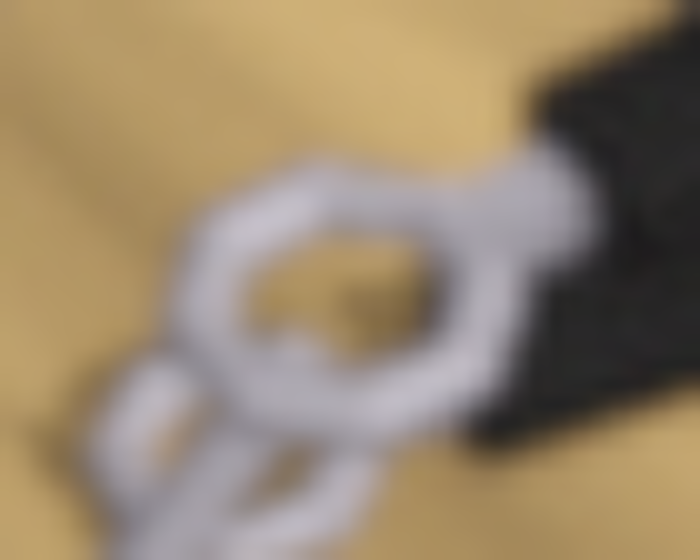

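```bash
python3 -m inch '[{"linear":[0.075,-0.012,-0.07],"twist":0,"gripper":0},{"linear":[0.145,-0.018,-0.14],"twist":0,"gripper":0},{"linear":[0.145,-0.018,-0.14],"twist":0,"gripper":0},{"linear":[0.145,-0.018,-0.14],"twist":0,"gripper":0}]'
python3 -c "
from h import *
c=snap('scene');crop(c,250,235,350,315,8,'s15');print(robot.get_obs()['tool_pos'],robot.get_obs()['width'],robot.get_obs()['wrist_force'])"
```

```text
time: 18.05
tool_pos: [0.5461, 0.0779, 0.2273]
ee_rot: [-3.142, 0.0, 3.06]
wrist_force: [3.1, -0.9, -0.0]
width: 0.0216
[0.54581616 0.07798083 0.22770157] 0.021660548275397755 [ 2.49923812 -0.43941501 -0.81367668]
```

View pics/s15.png

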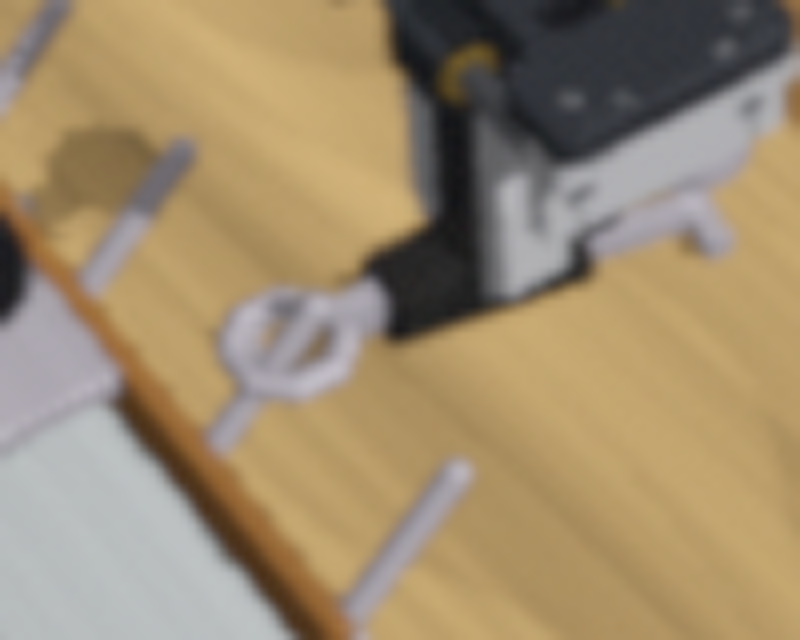

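Threaded (peg visible through the ring); go deeper and release.

```bash
python3 -m inch '[{"linear":[0.06,-0.005,-0.06],"twist":0,"gripper":0},{"linear":[0.127,-0.01,-0.127],"twist":0,"gripper":0},{"linear":[0.127,-0.01,-0.127],"twist":0,"gripper":0},{"linear":[0.127,-0.01,-0.127],"twist":0,"gripper":0},{"linear":[0.127,-0.01,-0.127],"twist":0,"gripper":0.3},{"linear":[0.127,-0.01,-0.127],"twist":0,"gripper":0.38},{"linear":[0.127,-0.01,-0.127],"twist":0,"gripper":0.38},{"linear":[0.127,-0.01,-0.127],"twist":0,"gripper":0.38},{"linear":[0.127,-0.01,-0.127],"twist":0,"gripper":0.38}]'
python3 -c "
from h import *
c=snap('scene');crop(c,240,220,360,310,6.5,'s16');print(robot.get_obs()['tool_pos'],robot.get_obs()['width'],robot.get_obs()['wrist_force'])"
```

```text
time: 18.85
tool_pos: [0.5575, 0.0772, 0.2155]
ee_rot: [3.142, -0.001, 3.061]
wrist_force: [0.0, -0.3, -0.9]
width: 0.0356
[0.55754563 0.0772356  0.21554351] 0.035586477357321816 [ 0.29187008 -0.15396445 -0.36156508]
```

View pics/s16.png

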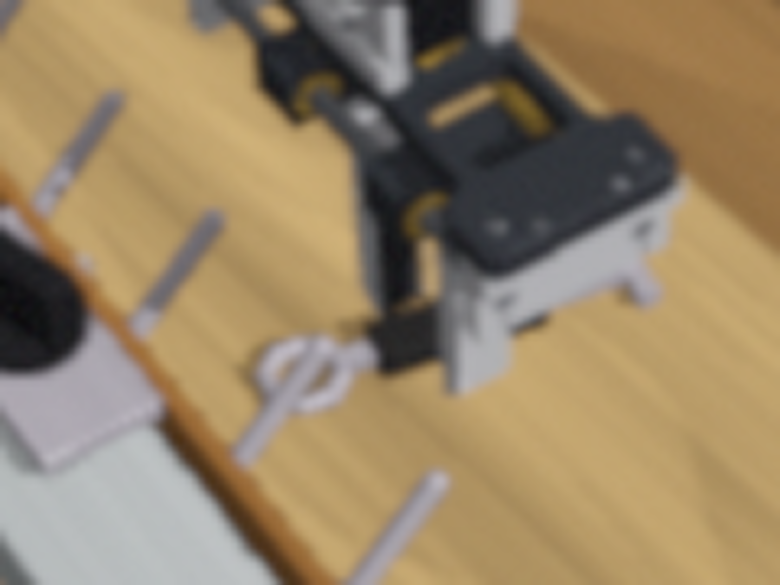

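```bash
python3 -m inch '[{"linear":[0,0,0.3],"twist":0,"gripper":0.4},{"linear":[-0.3,0,0.5],"twist":0,"gripper":0.45},{"linear":[-0.6,-0.3,0.5],"twist":0,"gripper":0.5},{"linear":[-0.955,-0.6,0.5],"twist":-0.1,"gripper":0.5},{"linear":[-0.955,-1,0.5],"twist":-0.185,"gripper":0.5},{"linear":[-0.955,-1,0.5],"twist":-0.185,"gripper":0.5},{"linear":[-0.955,-1,0.5],"twist":-0.185,"gripper":0.5}]'
python3 -m inch '[{"linear":[0,-0.2,-0.4],"twist":0,"gripper":0.5},{"linear":[0,-0.2,-0.8],"twist":0,"gripper":0.5},{"linear":[0,-0.2,-1],"twist":0,"gripper":0.5},{"linear":[0,-0.2,-1],"twist":0,"gripper":0.5},{"linear":[0,-0.2,-1],"twist":0,"gripper":0.5}]'
python3 -c "
from h import *
c=snap('scene');crop(c,240,210,360,310,6.5,'s17');s=snap('top');crop(s,220,120,360,210,5.5,'t17');print(robot.get_obs()['tool_pos'],robot.get_obs()['ee_rot'],robot.get_obs()['wrist_force'])"
```

```text
time: 19.48
tool_pos: [0.4618, -0.0244, 0.2659]
ee_rot: [3.141, 0.001, 2.864]
wrist_force: [-0.2, -0.0, 0.1]
width: 0.0472
time: 19.9
tool_pos: [0.4621, -0.0416, 0.1646]
ee_rot: [3.141, -0.003, 2.869]
wrist_force: [0.7, 0.4, 0.9]
width: 0.0468
[ 0.46388793 -0.04225486  0.16769518] [3.14099175 0.00344647 2.86875501] [ 0.49380742 -0.01683837  0.36221778]
```

View pics/s17.png

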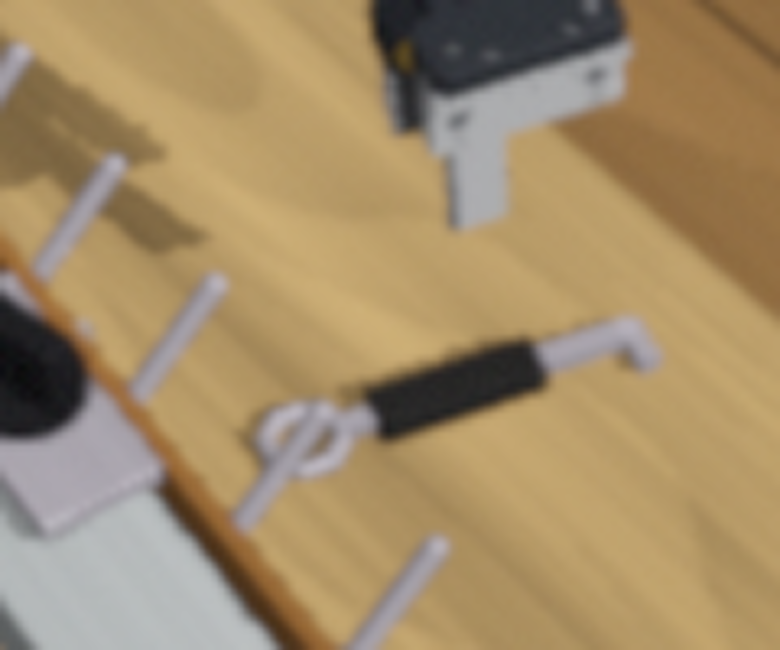

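View pics/t17.png

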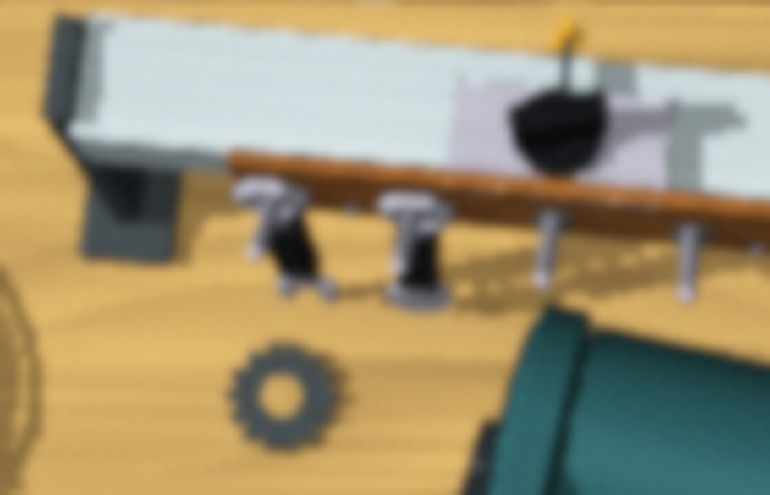

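```bash
python3 -m inch '[{"linear":[0,0,-0.3],"twist":0,"gripper":0.5},{"linear":[0,0,-0.6],"twist":0,"gripper":0.5},{"linear":[0,0,-0.8],"twist":0,"gripper":0.5},{"linear":[0,0,-1],"twist":0,"gripper":0.5}]'
python3 -m inch '[{"linear":[0,0,-0.2],"twist":0,"gripper":0.5},{"linear":[0,0,-0.22],"twist":0,"gripper":0.5},{"linear":[0,0,-0.22],"twist":0,"gripper":0.5},{"linear":[0,0,-0.22],"twist":0,"gripper":0.35},{"linear":[0,0,-0.22],"twist":0,"gripper":0.2},{"linear":[0,0,-0.22],"twist":0,"gripper":0.1},{"linear":[0,0,-0.22],"twist":0,"gripper":0},{"linear":[0,0,-0.22],"twist":0,"gripper":0},{"linear":[0,0,-0.22],"twist":0,"gripper":0},{"linear":[0,0,-0.22],"twist":0,"gripper":0}]'
python3 -c "
from h import *
c=snap('scene');crop(c,240,210,360,310,6.5,'s18');print(robot.get_obs()['tool_pos'],robot.get_obs()['ee_rot'],robot.get_obs()['wrist_force'])"
```

```text
time: 20.33
tool_pos: [0.4643, -0.0427, 0.067]
ee_rot: [3.141, 0.005, 2.868]
wrist_force: [0.1, -0.5, -0.1]
width: 0.0468
time: 21.17
tool_pos: [0.4633, -0.0428, 0.0448]
ee_rot: [3.141, 0.002, 2.867]
wrist_force: [-0.3, 1.2, 5.3]
width: 0.0216
[ 0.46329161 -0.04283077  0.04478893] [3.14086531e+00 2.34058981e-03 2.86700691e+00] [0.21874943 1.06430772 5.39845405]
```

View pics/s18.png

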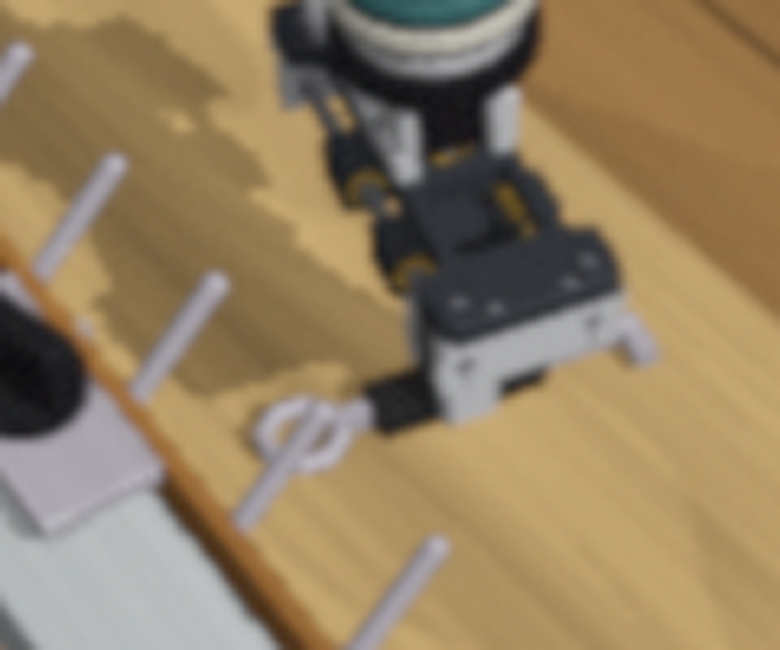

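```bash
python3 -m inch '[{"linear":[0,0,0.2],"twist":0,"gripper":0},{"linear":[0,0,0.5],"twist":0,"gripper":0},{"linear":[0,0,0.8],"twist":0,"gripper":0},{"linear":[0,0,1],"twist":0,"gripper":0},{"linear":[0,0,1],"twist":0,"gripper":0}]'
python3 -m inch '[{"linear":[0,0,0.3],"twist":0.05,"gripper":0},{"linear":[0,0.1,0.6],"twist":0.1,"gripper":0},{"linear":[0,0.3,0.9],"twist":0.15,"gripper":0},{"linear":[0,0.5,1],"twist":0.185,"gripper":0},{"linear":[0,0.59,1],"twist":0.185,"gripper":0},{"linear":[0,0.59,1],"twist":0.185,"gripper":0}]'
python3 -m inch '[{"linear":[0.25,0,0.1],"twist":0,"gripper":0},{"linear":[0.4,0,0.1],"twist":0,"gripper":0},{"linear":[0.518,0,0.1],"twist":0,"gripper":0},{"linear":[0.518,0,0.1],"twist":0,"gripper":0},{"linear":[0.518,0,0.1],"twist":0,"gripper":0}]'
python3 -c "
from h import *
c=snap('scene');crop(c,230,220,330,300,8,'s19');print(robot.get_obs()['tool_pos'],robot.get_obs()['ee_rot'],robot.get_obs()['wrist_force'])"
```

```text
time: 21.63
tool_pos: [0.4649, -0.0436, 0.1481]
ee_rot: [3.141, 0.009, 2.867]
wrist_force: [-0.5, -0.6, -0.2]
width: 0.0215
time: 22.13
tool_pos: [0.4619, 0.0174, 0.2419]
ee_rot: [3.141, -0.002, 3.062]
wrist_force: [-0.2, -0.7, -1.3]
width: 0.0218
time: 22.55
tool_pos: [0.5131, 0.0154, 0.2502]
ee_rot: [-3.141, -0.006, 3.06]
wrist_force: [-0.2, -0.3, -0.9]
width: 0.0216
[0.5129706  0.01556982 0.25093631] [-3.14119554 -0.00506971  3.05972229] [-1.03181095 -0.29114929 -0.77465376]
```

View pics/s19.png

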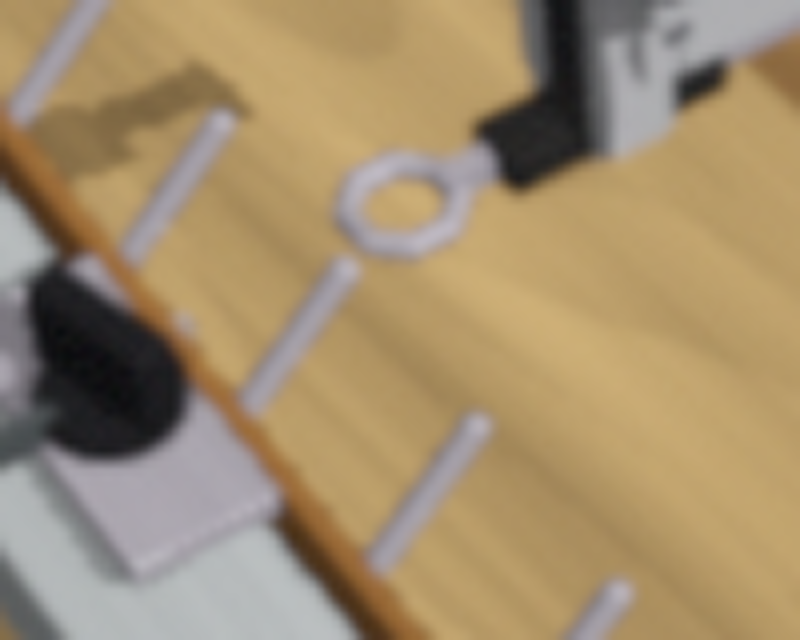

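```bash
python3 - <<'E'
from chk import *
c=load('scene')
rel(c,(230+405/8,220+205/8),(230+348/8,220+266/8),.2339,.2193)
E
```

```text
eye [0.5739 0.0143 0.2339] tip [0.5909 0.0106 0.2193] eye-tip [-0.017   0.0037  0.0146] rack xy -0.017219367234300686 0.0023152140588279203
```

```bash
python3 -m inch '[{"linear":[0.07,-0.01,-0.05],"twist":0,"gripper":0},{"linear":[0.133,-0.018,-0.113],"twist":0,"gripper":0},{"linear":[0.133,-0.018,-0.113],"twist":0,"gripper":0},{"linear":[0.133,-0.018,-0.113],"twist":0,"gripper":0}]'
python3 -c "
from h import *
c=snap('scene');crop(c,255,230,305,270,16,'s20');print(robot.get_obs()['tool_pos'],robot.get_obs()['ee_rot'],robot.get_obs()['wrist_force'])"
```

```text
time: 22.93
tool_pos: [0.5275, 0.0142, 0.2414]
ee_rot: [-3.142, -0.001, 3.06]
wrist_force: [0.7, -0.0, -0.4]
width: 0.0218
[0.52721525 0.01427477 0.24187673] [-3.14159030e+00 -9.34520191e-04  3.06065443e+00] [ 0.36674797  0.09684716 -0.80863871]
```

View pics/s20.png

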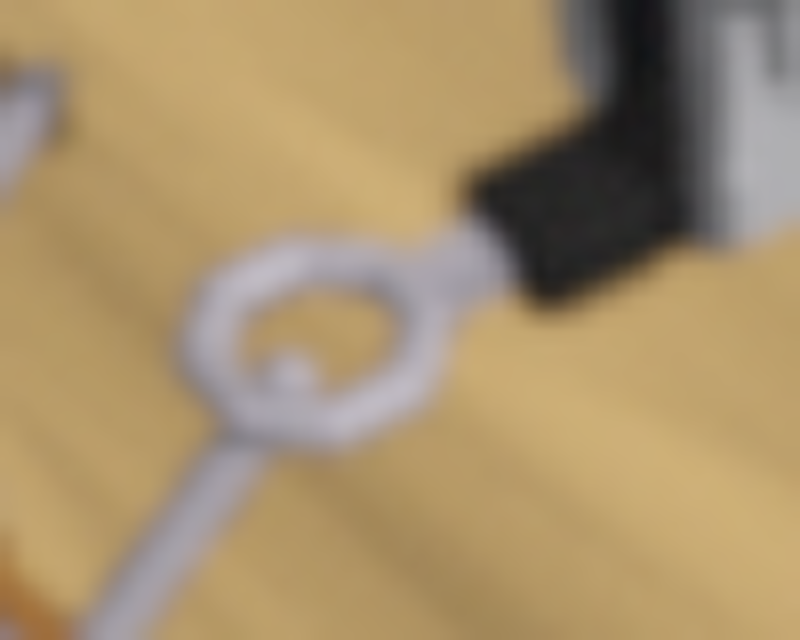

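Good, same appearance as before (tip inside the ring). Insert.

```bash
python3 -m inch '[{"linear":[0.07,-0.006,-0.07],"twist":0,"gripper":0},{"linear":[0.14,-0.011,-0.14],"twist":0,"gripper":0},{"linear":[0.14,-0.011,-0.14],"twist":0,"gripper":0},{"linear":[0.14,-0.011,-0.14],"twist":0,"gripper":0}]'
python3 -c "
from h import *
c=snap('scene');crop(c,240,220,320,285,9,'s21');print(robot.get_obs()['tool_pos'],robot.get_obs()['wrist_force'])"
```

```text
time: 23.32
tool_pos: [0.5417, 0.0133, 0.2272]
ee_rot: [3.141, -0.001, 3.061]
wrist_force: [-0.1, 0.2, -1.3]
width: 0.0217
[0.54138    0.01330886 0.22769198] [ 0.41045684  0.12311608 -0.53073194]
```

View pics/s21.png

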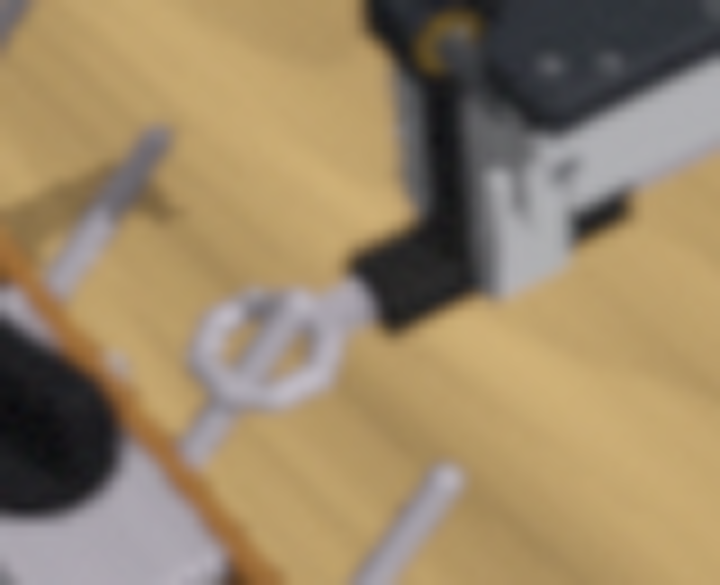

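```bash
python3 -m inch '[{"linear":[0.06,-0.005,-0.06],"twist":0,"gripper":0},{"linear":[0.127,-0.01,-0.127],"twist":0,"gripper":0},{"linear":[0.127,-0.01,-0.127],"twist":0,"gripper":0},{"linear":[0.127,-0.01,-0.127],"twist":0,"gripper":0},{"linear":[0.127,-0.01,-0.127],"twist":0,"gripper":0.3},{"linear":[0.127,-0.01,-0.127],"twist":0,"gripper":0.38},{"linear":[0.127,-0.01,-0.127],"twist":0,"gripper":0.38},{"linear":[0.127,-0.01,-0.127],"twist":0,"gripper":0.38},{"linear":[0.127,-0.01,-0.127],"twist":0,"gripper":0.38}]'
python3 -m inch '[{"linear":[0,0,0.3],"twist":0,"gripper":0.4},{"linear":[-0.3,0,0.6],"twist":0,"gripper":0.45},{"linear":[-0.6,-0.3,0.9],"twist":0,"gripper":0.5},{"linear":[-0.9,-0.6,0.9],"twist":0,"gripper":0.5},{"linear":[-0.9,-1,0.9],"twist":0,"gripper":0.5},{"linear":[-0.9,-1,0.9],"twist":0,"gripper":0.5},{"linear":[-0.9,-1,0.9],"twist":0,"gripper":0.5}]'
python3 -c "
from h import *
c=snap('scene','s22');crop(c,170,170,330,290,5,'s22z');s=snap('top','t22');crop(s,420,180,500,265,7,'t22z');print(robot.get_obs()['tool_pos'],robot.get_obs()['wrist_force'])"
```

```text
time: 24.12
tool_pos: [0.5541, 0.0123, 0.2159]
ee_rot: [3.141, 0.001, 3.061]
wrist_force: [0.8, 0.6, 0.2]
width: 0.036
time: 24.7
tool_pos: [0.4636, -0.0896, 0.306]
ee_rot: [-3.141, 0.001, 3.056]
wrist_force: [-0.1, -0.3, 0.3]
width: 0.0467
[ 0.46419397 -0.08740374  0.30526688] [-0.87799323  0.12472039 -0.40640396]
```

View pics/s22z.png

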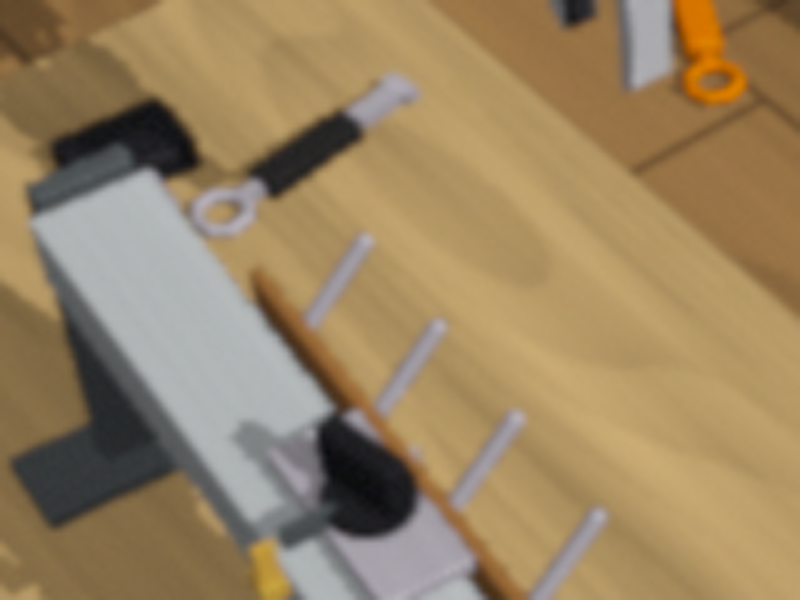

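View pics/t22.png

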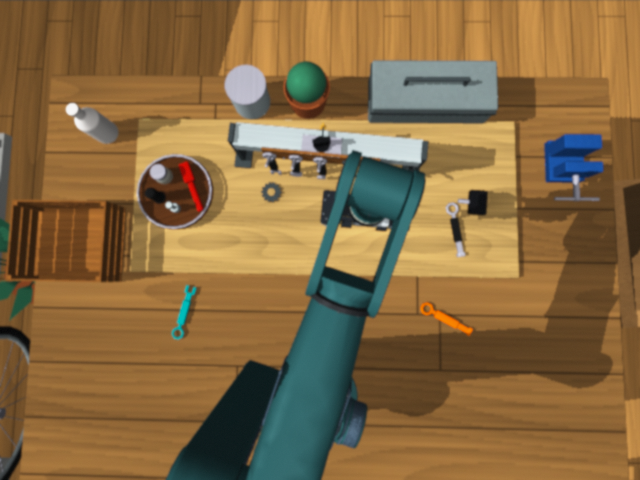

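View pics/t22z.png

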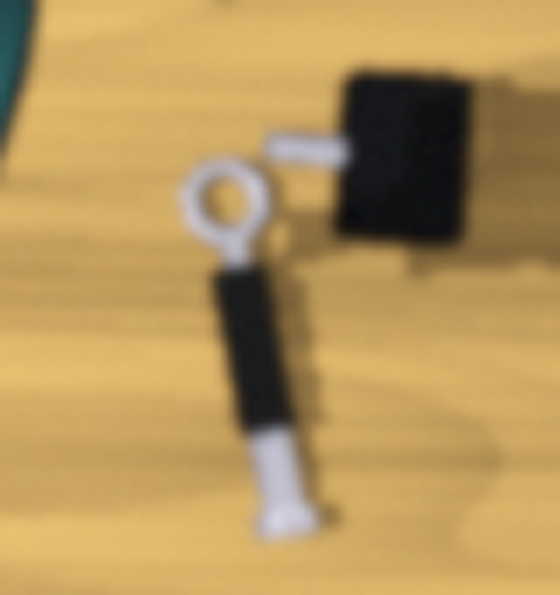

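```bash
python3 - <<'E'
from h import *
np.set_printoptions(precision=4,suppress=True)
s=load('top');c=load('scene')
g=lambda x,y:(420+x/7,180+y/7)
E=pt(s,*g(226,200),z=.029);A=pt(s,*g(240,268),z=.034);B=pt(s,*g(267,431),z=.034)
for e in(E-A,A-B,E-B):print(np.degrees(np.arctan2(e[1],e[0])),np.linalg.norm(e))
print(E,(A+B)/2)
h=lambda x,y:(170+x/5,170+y/5)
E=pt(c,*h(224,211),z=.029);A=pt(c,*h(265,178),z=.034);B=pt(c,*h(350,130),z=.034)
for e in(E-A,A-B,E-B):print(np.degrees(np.arctan2(e[1],e[0])),np.linalg.norm(e))
print(E,(A+B)/2)
E
```

```text
7.529056394099945 0.029461318729273787
8.41750437575388 0.06723819650462237
8.14956750577262 0.09639944839121437
[ 0.536  -0.3738  0.029 ] [ 0.4739 -0.3825  0.034 ]
5.875397821083954 0.029579970135129783
2.7957669350577095 0.05761314019429051
3.830430572466246 0.08688349361449482
[ 0.5345 -0.3663  0.029 ] [ 0.4767 -0.3707  0.034 ]
```

```bash
python3 -m inch '[{"linear":[0,-0.3,0],"twist":0,"gripper":0.5},{"linear":[0,-0.7,0],"twist":0,"gripper":0.5},{"linear":[0,-1,0],"twist":0,"gripper":0.5},{"linear":[0,-1,0],"twist":0,"gripper":0.5}]'
python3 -m inch '[{"linear":[0,-0.4,0],"twist":0.05,"gripper":0.5},{"linear":[0,-0.8,0],"twist":0.1,"gripper":0.5},{"linear":[0,-1,0],"twist":0.213,"gripper":0.5},{"linear":[0,-1,0],"twist":0.213,"gripper":0.5}]'
python3 -m inch '[{"linear":[0.1,-0.4,-0.3],"twist":0,"gripper":0.5},{"linear":[0.1,-0.8,-0.6],"twist":0,"gripper":0.5},{"linear":[0.1,-0.95,-1],"twist":0,"gripper":0.5},{"linear":[0.1,-0.95,-1],"twist":0,"gripper":0.5},{"linear":[0.1,-0.95,-1],"twist":0,"gripper":0.5}]'
python3 -m inch '[{"linear":[0,0,-0.3],"twist":0,"gripper":0.5},{"linear":[0,0,-0.6],"twist":0,"gripper":0.5},{"linear":[0,0,-0.6],"twist":0,"gripper":0.5},{"linear":[0,0,-0.6],"twist":0,"gripper":0.5}]'
python3 -c "
from h import *
c=snap('scene');crop(c,170,130,310,240,5.5,'s23');s=snap('top');crop(s,400,170,500,265,7,'t23');print(robot.get_obs()['tool_pos'],robot.get_obs()['ee_rot'],robot.get_obs()['joint_positions'][5])"
```

```text
time: 25.13
tool_pos: [0.4646, -0.1905, 0.3038]
ee_rot: [-3.141, -0.003, 3.058]
wrist_force: [-0.6, 1.5, 0.5]
width: 0.0472
time: 25.47
tool_pos: [0.4648, -0.2894, 0.3035]
ee_rot: [3.14, -0.002, -2.998]
wrist_force: [-0.0, 0.2, -0.4]
width: 0.0469
time: 25.88
tool_pos: [0.4734, -0.3803, 0.1987]
ee_rot: [3.132, -0.007, -3.0]
wrist_force: [0.7, -0.0, -0.4]
width: 0.0467
time: 26.22
tool_pos: [0.4747, -0.3802, 0.1453]
ee_rot: [3.139, -0.001, -2.998]
wrist_force: [0.6, -0.5, -0.5]
width: 0.0468
[ 0.47582251 -0.38232394  0.14868143] [-3.13855908e+00  2.91911010e-03 -2.99805748e+00] -2.4843176181359405
```

View pics/s23.png

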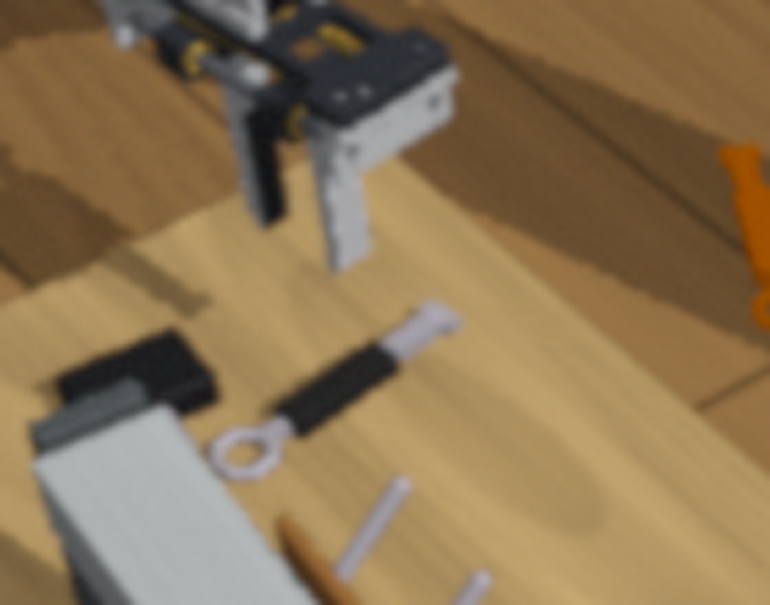

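View pics/t23.png

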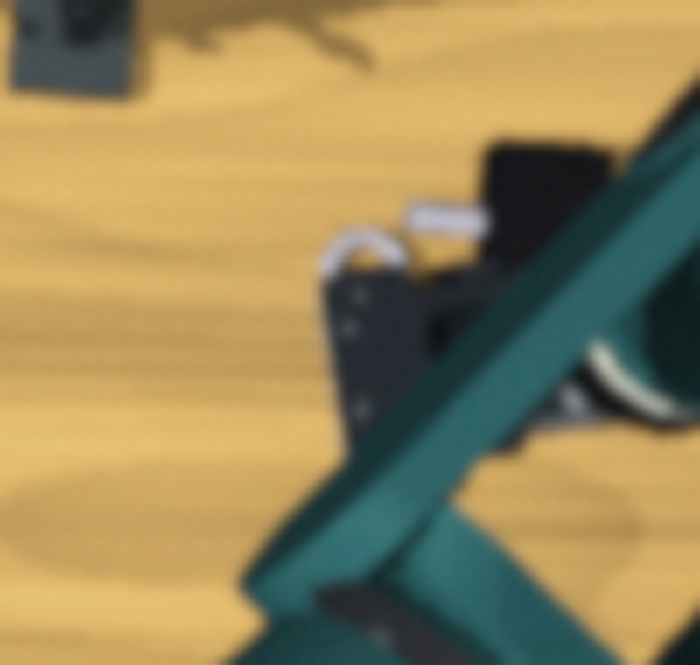

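```bash
python3 -m inch '[{"linear":[0,0,-0.3],"twist":0,"gripper":0.5},{"linear":[0,0,-0.6],"twist":0,"gripper":0.5},{"linear":[0,0,-0.8],"twist":0,"gripper":0.5},{"linear":[0,0,-1],"twist":0,"gripper":0.5},{"linear":[0,0,-1],"twist":0,"gripper":0.5}]'
python3 -m inch '[{"linear":[0,0,-0.02],"twist":0,"gripper":0.5},{"linear":[0,0,-0.02],"twist":0,"gripper":0.35},{"linear":[0,0,-0.02],"twist":0,"gripper":0.2},{"linear":[0,0,-0.02],"twist":0,"gripper":0.1},{"linear":[0,0,-0.02],"twist":0,"gripper":0},{"linear":[0,0,-0.02],"twist":0,"gripper":0},{"linear":[0,0,-0.02],"twist":0,"gripper":0},{"linear":[0,0,-0.02],"twist":0,"gripper":0}]'
python3 -c "
from h import *
c=snap('scene');crop(c,170,130,310,240,5.5,'s24');print(robot.get_obs()['tool_pos'],robot.get_obs()['ee_rot'],robot.get_obs()['joint_positions'][5])"
```

```text
time: 26.73
tool_pos: [0.4735, -0.3813, 0.0436]
ee_rot: [3.138, -0.002, -2.999]
wrist_force: [-0.5, 0.9, -0.4]
width: 0.0469
time: 27.4
tool_pos: [0.4748, -0.3831, 0.0451]
ee_rot: [-3.14, 0.002, -2.999]
wrist_force: [-0.8, 0.8, 5.1]
width: 0.0216
[ 0.47482376 -0.3831476   0.04507222] [-3.14010357e+00  1.63864742e-03 -2.99930949e+00] -2.4852250971219196
```

View pics/s24.png

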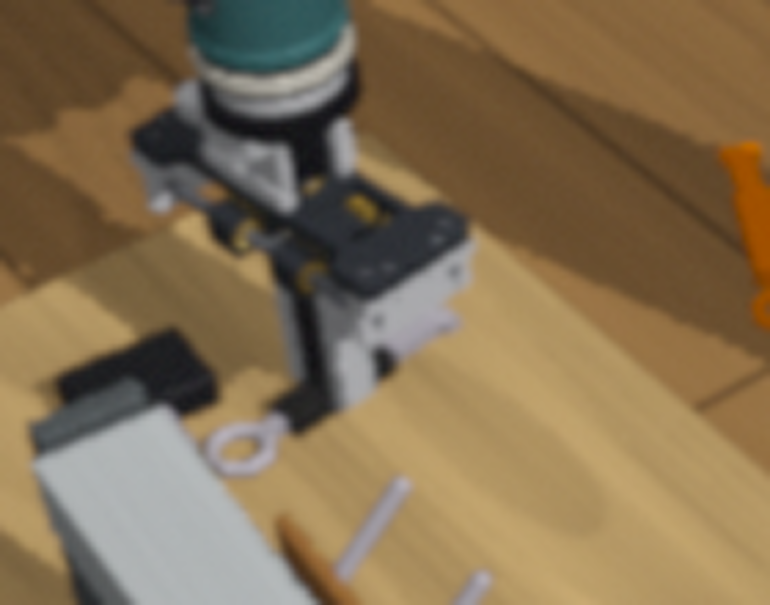

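```bash
python3 -m inch '[{"linear":[0,0,0.2],"twist":0,"gripper":0},{"linear":[0,0,0.5],"twist":0,"gripper":0},{"linear":[0,0,0.8],"twist":0,"gripper":0},{"linear":[0,0,1],"twist":0,"gripper":0},{"linear":[0,0,1],"twist":0,"gripper":0}]'
python3 -m inch '[{"linear":[0,0.2,0.3],"twist":-0.05,"gripper":0},{"linear":[0,0.4,0.6],"twist":-0.1,"gripper":0},{"linear":[0,0.6,0.9],"twist":-0.15,"gripper":0},{"linear":[0,0.8,1],"twist":-0.213,"gripper":0},{"linear":[0,0.8,1],"twist":-0.213,"gripper":0},{"linear":[0,0.8,1],"twist":-0.213,"gripper":0}]'
python3 -m inch '[{"linear":[0,0.3,0.1],"twist":0,"gripper":0},{"linear":[0,0.6,0.1],"twist":0,"gripper":0},{"linear":[0,0.9,0.1],"twist":0,"gripper":0},{"linear":[0,0.9,0.1],"twist":0,"gripper":0},{"linear":[0,0.9,0.1],"twist":0,"gripper":0}]'
python3 -m inch '[{"linear":[0,0.3,0],"twist":0,"gripper":0},{"linear":[0,0.6,0],"twist":0,"gripper":0},{"linear":[0,0.9,0],"twist":0,"gripper":0},{"linear":[0.1,0.978,0],"twist":0,"gripper":0},{"linear":[0.2,0.978,0],"twist":0,"gripper":0},{"linear":[0.315,0.978,0],"twist":0,"gripper":0},{"linear":[0.315,0.978,0],"twist":0,"gripper":0},{"linear":[0.315,0.978,0],"twist":0,"gripper":0}]'
python3 -c "
from h import *
c=snap('scene');crop(c,200,180,300,260,8,'s25');print(robot.get_obs()['tool_pos'],robot.get_obs()['ee_rot'],robot.get_obs()['wrist_force'])"
```

```text
time: 27.87
tool_pos: [0.4761, -0.3848, 0.1492]
ee_rot: [-3.133, 0.006, -2.999]
wrist_force: [0.4, 0.2, -0.9]
width: 0.0216
time: 28.37
tool_pos: [0.4741, -0.3022, 0.2426]
ee_rot: [-3.141, -0.001, 3.063]
wrist_force: [0.3, -0.2, -1.0]
width: 0.0214
time: 28.78
tool_pos: [0.4735, -0.2123, 0.2507]
ee_rot: [3.14, -0.004, 3.063]
wrist_force: [-0.3, -0.0, -1.6]
width: 0.0217
time: 29.45
tool_pos: [0.506, -0.1166, 0.2519]
ee_rot: [-3.141, -0.003, 3.059]
wrist_force: [-0.6, -0.4, -1.2]
width: 0.0216
[ 0.50565851 -0.11642419  0.2522752 ] [-3.14151731e+00 -2.39551089e-03  3.05919857e+00] [ 0.17552642  0.1741141  -0.9863317 ]
```

View pics/s25.png

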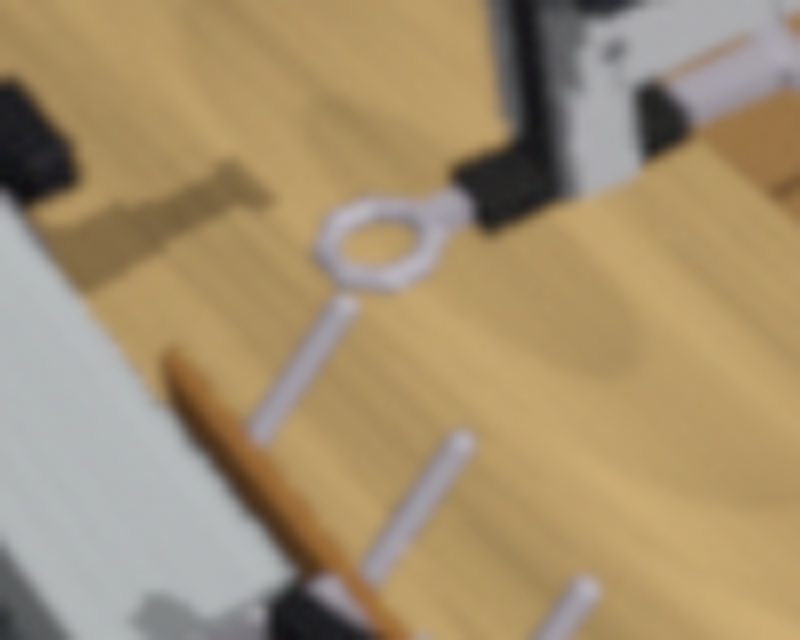

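```bash
python3 - <<'E'
from chk import *
c=load('scene')
rel(c,(200+382/8,180+242/8),(200+347/8,180+305/8),.2353,.2193)
E
```

```text
eye [ 0.5667 -0.1176  0.2353] tip [ 0.5802 -0.118   0.2193] eye-tip [-0.0135  0.0004  0.016 ] rack xy -0.013520182138693921 -0.0006901415467418645
```

```bash
python3 -m inch '[{"linear":[0.03,0.02,-0.05],"twist":0,"gripper":0},{"linear":[0.093,0.016,-0.113],"twist":0,"gripper":0},{"linear":[0.093,0.016,-0.113],"twist":0,"gripper":0},{"linear":[0.093,0.016,-0.113],"twist":0,"gripper":0}]'
python3 -c "
from h import *
c=snap('scene');crop(c,220,195,270,235,16,'s26');print(robot.get_obs()['tool_pos'],robot.get_obs()['ee_rot'],robot.get_obs()['wrist_force'])"
```

```text
time: 29.83
tool_pos: [0.5153, -0.1135, 0.2416]
ee_rot: [3.141, 0.0, 3.061]
wrist_force: [0.7, 0.5, -0.7]
width: 0.0216
[ 0.51497393 -0.11346941  0.24201336] [ 3.14152045e+00 -2.24303037e-04  3.06071816e+00] [ 0.50377565 -0.20167969 -0.87375563]
```

View pics/s26.png

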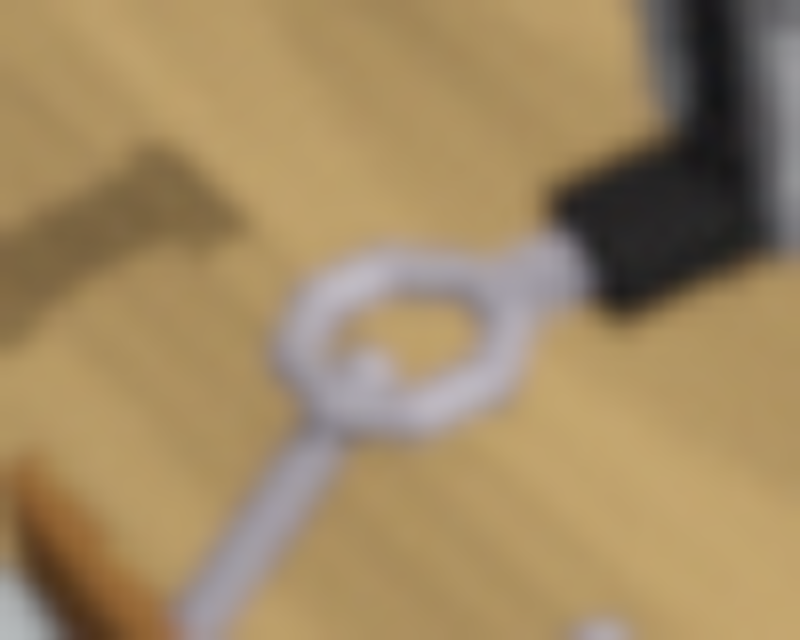

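```bash
python3 -m inch '[{"linear":[0.07,-0.006,-0.07],"twist":0,"gripper":0},{"linear":[0.14,-0.011,-0.14],"twist":0,"gripper":0},{"linear":[0.14,-0.011,-0.14],"twist":0,"gripper":0},{"linear":[0.14,-0.011,-0.14],"twist":0,"gripper":0}]'
python3 -c "
from h import *
c=snap('scene');crop(c,200,180,280,245,9,'s27');print(robot.get_obs()['tool_pos'],robot.get_obs()['wrist_force'])"
```

```text
time: 30.22
tool_pos: [0.5294, -0.1144, 0.2274]
ee_rot: [3.141, -0.001, 3.061]
wrist_force: [1.7, 0.2, -0.5]
width: 0.0216
[ 0.52909358 -0.11433426  0.227805  ] [-0.55812837 -0.93028623 -1.02417462]
```

View pics/s27.png

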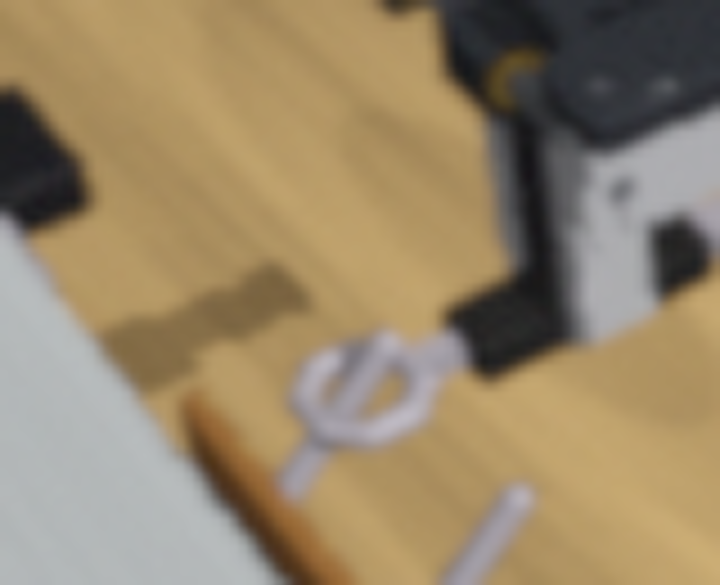

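Threaded. Push in, release, then back off to an open spot and check everything.

```bash
python3 -m inch '[{"linear":[0.06,-0.005,-0.06],"twist":0,"gripper":0},{"linear":[0.127,-0.01,-0.127],"twist":0,"gripper":0},{"linear":[0.127,-0.01,-0.127],"twist":0,"gripper":0},{"linear":[0.127,-0.01,-0.127],"twist":0,"gripper":0},{"linear":[0.127,-0.01,-0.127],"twist":0,"gripper":0.3},{"linear":[0.127,-0.01,-0.127],"twist":0,"gripper":0.38},{"linear":[0.127,-0.01,-0.127],"twist":0,"gripper":0.38},{"linear":[0.127,-0.01,-0.127],"twist":0,"gripper":0.38},{"linear":[0.127,-0.01,-0.127],"twist":0,"gripper":0.38}]'
python3 -m inch '[{"linear":[0,0,0.3],"twist":0,"gripper":0.4},{"linear":[-0.3,0,0.6],"twist":0,"gripper":0.45},{"linear":[-0.6,-0.2,0.9],"twist":0,"gripper":0.5},{"linear":[-1,-0.5,0.9],"twist":0,"gripper":0.5},{"linear":[-1,-1,0.9],"twist":0,"gripper":0.5},{"linear":[-1,-1,0.9],"twist":0,"gripper":0.5},{"linear":[-1,-1,0.9],"twist":0,"gripper":0.5}]'
python3 -m inch '[{"linear":[0,-0.3,0],"twist":0,"gripper":0.5},{"linear":[-0.3,-0.6,0],"twist":0,"gripper":0.5},{"linear":[-0.6,-1,0],"twist":0,"gripper":0.5},{"linear":[-0.6,-1,0],"twist":0,"gripper":0.5},{"linear":[-0.6,-1,0],"twist":0,"gripper":0.5},{"linear":[-0.6,-1,0],"twist":0,"gripper":0.5},{"linear":[-0.6,-1,0],"twist":0,"gripper":0.5},{"linear":[-0.6,-1,0],"twist":0,"gripper":0.5}]'
python3 -c "
from h import *
c=snap('scene','s28');crop(c,170,170,330,310,4.2,'s28z');s=snap('top','t28');crop(s,225,115,435,215,3.7,'t28z');print(robot.get_obs()['tool_pos'],robot.get_obs()['wrist_force'])"
```

```text
time: 31.02
tool_pos: [0.5415, -0.1154, 0.2158]
ee_rot: [-3.142, 0.0, 3.061]
wrist_force: [0.1, -0.1, -0.8]
width: 0.036
time: 31.6
tool_pos: [0.4404, -0.2183, 0.3058]
ee_rot: [-3.14, 0.0, 3.056]
wrist_force: [0.7, -0.3, 0.3]
width: 0.047
time: 32.27
tool_pos: [0.3827, -0.3141, 0.3056]
ee_rot: [3.141, 0.0, 3.063]
wrist_force: [0.1, 0.4, 0.5]
width: 0.0474
[ 0.38254395 -0.31427249  0.30562708] [-0.14139157  0.21924861  0.01994569]
```

View pics/t28.png

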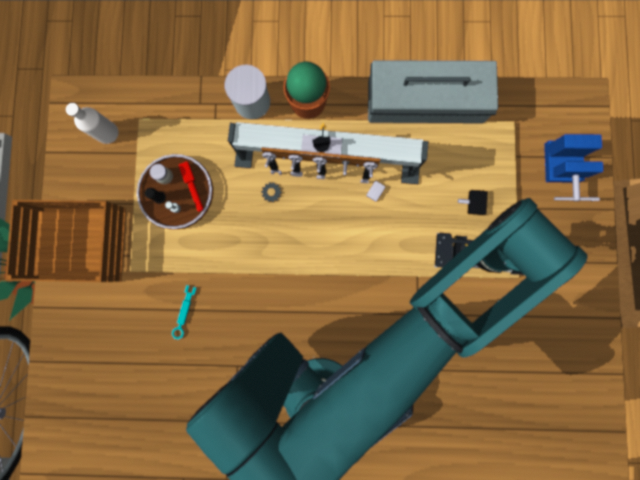

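View pics/t28z.png

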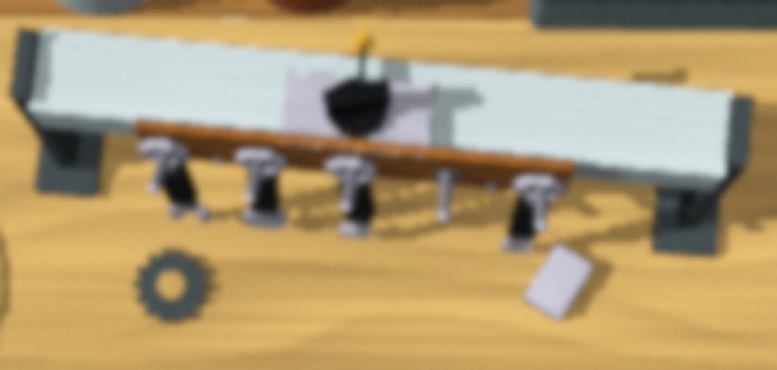

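View pics/s28.png

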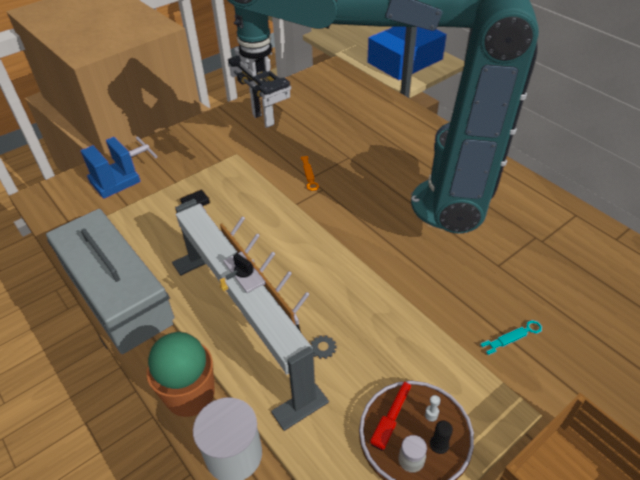

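```bash
python3 -m inch '[{"linear":[0,0,0],"twist":0,"gripper":0.5},{"linear":[0,0,0],"twist":0,"gripper":0.5},{"linear":[0,0,0],"twist":0,"gripper":0.5},{"linear":[0,0,0],"twist":0,"gripper":0.5},{"linear":[0,0,0],"twist":0,"gripper":0.5},{"linear":[0,0,0],"twist":0,"gripper":0.5},{"linear":[0,0,0],"twist":0,"gripper":0.5},{"linear":[0,0,0],"twist":0,"gripper":0.5},{"linear":[0,0,0],"twist":0,"gripper":0.5},{"linear":[0,0,0],"twist":0,"gripper":0.5}]'
python3 - <<'E'
from h import *
np.set_printoptions(precision=4,suppress=True)
a=load('top')['image'].astype(int); s=snap('top'); b=s['image'].astype(int)
d=np.abs(a-b).sum(2)[115:215,130:500]; print('max diff',d.max(),(d>40).sum())
t0=cv2.imread('pics/top0.png')[...,::-1].astype(int)
for n,(u0,v0,u1,v1) in dict(caddy=(135,150,215,230),sprocket=(258,178,288,205),tin=(365,180,390,203),pedal=(460,187,492,218)).items():
    e=np.abs(t0-b).sum(2)[v0:v1,u0:u1]; print(n,e.max(),(e>60).sum())
u0,v0,u1,v1=305,122,345,165
P=np.array([[*pt(s,u,v)] for v in range(v0,v1) for u in range(u0,u1)]);dark=(b[v0:v1,u0:u1].sum(2)<120).ravel()
m=(P[:,2]>.25)&(P[:,2]<.256)&dark;q=P[m];e=np.linalg.eigh(np.cov(q[:,:2].T));print(q.mean(0),np.degrees(np.arctan2(e[1][1,1],e[1][0,1])))
crop(s,255,140,385,190,6,'t29')
E
```

```text
time: 33.2
tool_pos: [0.3816, -0.3155, 0.3055]
ee_rot: [3.142, 0.0, 3.061]
wrist_force: [-0.2, -0.5, 0.4]
width: 0.047
max diff 70 1
caddy 15 0
sprocket 15 0
tin 194 51
pedal 103 7
[0.6616 0.0036 0.252 ] 102.20558177191269
```

View pics/t29.png

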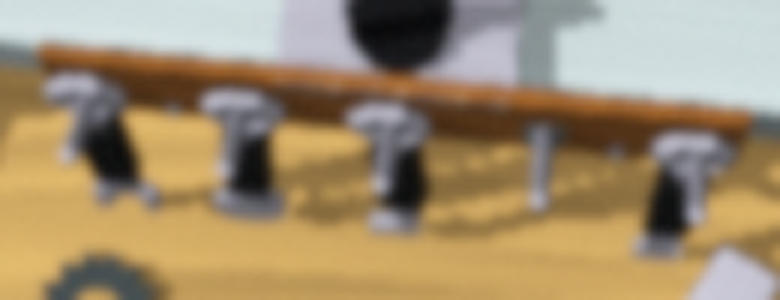

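```bash
python3 -c "
from bench import robot
print(robot.close_job())"
```

```text
the job is handed in; nothing more can be done
None
```

I did the whole job and handed it in at about 33 s of the 210 s; no verdict comes back.

**Rack:** I turned the clamp knob loose to about 0.15 rad and slid the carriage about 63 mm along +y to the rider. Then I clamped it again at about 1.27 to 1.3 rad, as read from the grip bar's angle in the images. In the top view the pointer lines up with the brass rider.

**Tools:** Four tools were on the board and there was no cone_key. Each now hangs by its eye on its own peg:

| Tool | Peg |
|---|---|
| spanner | 5 |
| spoke_key | 4 |
| hook_key | 3 |
| tyre_lever | 1 |

**Last checks:**
- **At rest:** two top pictures about 1 s apart are practically identical, so the tools are still.
- **Robot:** the arm stands clear with the gripper open and the wrist force near zero.
- **Bystanders:** the caddy and sprocket match the first picture. The pixels around the patch tin and, slightly, the pedal differ from it. I put this down to changed shadows and the tyre lever being gone. The tin's outline is where it was; I only judged the pedal by eye.
- **Camera disagreement:** the two cameras differed by about 5 mm in y. The top view agreed with where the gripper closed on the knob, so I used it for the grasps.
- **Hang:** the spanner hangs slightly slanted, but its peg runs through the eye. I judged all four hangs by eye and did not measure them in the peg frames.

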